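# Lay mortar cores across the notched rack

## Robot

A 7-joint arm with a two-finger parallel gripper is mounted at the origin on a cart in front of the work surface, level with it; the furniture and walls round the work are solid. World frame = base frame: x ahead of the robot, y to its left, z up, the work surface at z = 0. Lengths are in m, angles in degrees, forces in N, time in s.
With the tool pointing down it reaches from about 0.425 to 0.875 m from the base axis. Payload 4.7 kg.
Tool frame: the origin (TCP) lies on the centre line of the jaws, within the pads' length; the fingertips stand ahead of it and the grasp point (between the pads) lies 2 mm behind it (env.tip_reach is the x of the fingertips in the tool frame, in m); x points along the fingers, z is the direction in which the jaws open and shut, and the axes are right-handed (so a half turn about x gives the same grasp; the last joint's range is limited). The gripper opens to 87 mm and grips with 3 to 60 N. Pads are 19 mm wide; open, the fingers measure 117 mm over their backs; the gripper's body (75 mm by 190 mm) begins 51 mm behind the grasp point.
Start: joints at [76.037, 18.392, -4.016, 83.108, 1.295, 78.541, -3.26], TCP at [0.166, -0.629, 0.204] pointing down, gripper open.
Joint ranges: [-163.93, 163.93], [-17.29, 119.83], [-79.2, 71.16], [3.27, 140.29], [-89.18, 269.18], [5.43, 117.66], [-154.24, 154.24]. Speed limits (degrees/s): [147.25, 147.25, 180, 180, 180, 180, 180].

## Interface

Orientations are given as [roll, pitch, yaw] about the fixed x, y, z axes, in that order (R = Rz(yaw) Ry(pitch) Rx(roll)).
In Python, from cell import telemetry, optics, env, models gives the robot as it stands.
- The arm moves only by the shell command python3 -m pendant 'ROWS' [FORCE]. ROWS is JSON, a list of rows, each a list of 3 entries, a list of its own where there are three numbers: the finger opening in mm, from 0 to 87, then the shift along the tool's x, y, z in mm, then the turn, a rotation vector about the tool's x, y, z in rad. A call has 1 to 10 rows; each row is the pose to reach, as a shift and turn from the pose commanded when the call began, along the tool's axes at that moment; what a row does not reach only later rows make up. A row lasts 1/12 s, in which the tool goes at most 41.7 mm and 7.16 degrees, less where a joint would pass 70% of its speed; a pose out of reach is approached as far as the arm can. A call with a gripper value outside its range is refused whole. The fingers move at their own pace and stop on an object; FORCE is the grip in N (left out, the last holds). Time passes only in rows, so rows that repeat a pose let the fingers close. It gives the time, the measured TCP pose, the force and the opening at its end, in the units of the state.
- telemetry.get_obs(): the state, without advancing time (a new reading comes with each control period).
- optics.read_camera(name): name is "scene" or "side" or "wrist"; returns a dict with "image" (420x560x3 uint8, blue, green, red), "range_z" (420x560 float32, m along the optical axis (not along the pixel's ray), 0 where there is no reading), "fx", "fy", "cx", "cy" (pixels), "k1" (the pictures are not rectified: a ray, as slopes to the right and down, at radius r is drawn at 1 + k1 r^2 times it, then the intrinsics apply), "cam_to_world" (4x4, takes a point from camera to world coordinates). Camera axes: x right, y up, looking along -z (the intrinsics and any distortion apply to the point x, -y, -z); pixel columns grow to the right and rows downward; lengths in m; the calibration is good to about 2 mm. A picture is of the moment at which its call begins.
- env.sign_off(): hands the job in, once; it reports no verdict.
Trained networks look in the newest picture that a camera, given by its name, has taken for a name from the list of things; names that differ only in an ending like _2 or _b are one class to them, and where a whole thing is asked for, a point or a joint stands for the part that bears it (a point fixed in the world has none). Each returns a list of dicts, best first, with "confidence" (0 to 1); they miss things now and then, are a little off and sometimes report something else, mostly with a low value. They report only what shows in the picture. A call takes as long as a camera call. They do not tell look-alikes from the thing itself.
- models.masks_of(camera, label): "pixels" (420x560 bool, what is visible of it) and "extent" ([left, top, right, bottom] as shares, 0 to 1, of the picture: columns of its width, rows of its height, round what is visible of it).
- models.landmark_of(camera, label): "centre" ([row, column] as shares, 0 to 1, of the picture: columns of its width, rows of its height: a listed point, or the origin of a listed thing).
The state is a dict: "time_s": time; "qpos": joint angles; "joint_velocities": joint speeds; "effort": joint torques, N m; "tool_pos": TCP position; "tool_rot": TCP orientation; "force": force on the tool from outside, world axes, zero at the start; "wrist_torque": the same for the moment, N m; "grip_width": finger opening in m.
Only numpy, scipy, OpenCV 4.12 (cv2) and the standard library are available. Lean on these libraries where they do the work, as an engineer would, in place of code of your own. Each camera call takes 0.05 s, during which the arm holds its last target.

## Task

The two mortar cores have drained: take them out of the sloping stand and lay each one level across both boards of the wooden rack, the thick core in the wide pair of notches and the thin core in the narrow pair. Each must sit fully down in both of its notches so that it cannot roll, sticking out about equally at both ends; set them down gently rather than dropping them, and leave the other things on the bench where they are.

Things in the scene. Friction and masses are not known exactly. Their poses are not given: they have to be found in the camera images.
- thick_core: thicker of two plain grey mortar cores: solid cylinder, diameter 48 mm, length 120 mm, about 0.48 kg. Origin at the middle of its axis, x along the cylinder. It starts in either channel of the drain stand, sloping 30 degrees, x pointing up the slope, its low end against the stop. Once handled it may have rolled about its axis
- thin_core: thinner mortar core: solid cylinder, diameter 36 mm, length 110 mm, about 0.25 kg. Origin at the middle of its axis, x along the cylinder. It starts in the other channel of the drain stand, sloping in the same way
- drain_stand: fixed grey stand, 125 x 206 mm, 130 mm high. Origin on the bench under it, z up, x level, to its high end (away from robot). Top slopes up to +x at 30 deg: two 12 mm notched boards, 56 mm clear between, hold the cores in channels at y = +50 and -50 mm; plate stops low end. Core centre at x = -23 mm, 91 (thin) or 101 mm (thick) up; at mid-length free both sides and 45 mm below its axis
- notched_rack: fixed beech rack, base 112 x 214 x 16 mm, origin on the bench under its middle, z up. Two upright 12 mm boards along y at x = +36 and -36 mm, tops at 62 mm. 90-degree V notches in each: wide at y = +48 mm (52 wide, 26 deep), narrow at y = -48 mm (30 wide, 15 deep). A seated core lies level along x, its axis 70 mm (thick, wide notch) or 72.5 mm (thin, narrow) above the bench
- soundness_mould_1: small brass split ring, 30 mm, with two long thin needles (180 mm in all), lying on the bench between the stand and the rack; origin at the middle of its length, on the bench; bystander
- soundness_mould_2: the same kind of brass ring with needles, at the right of the work; bystander
- tapping_mallet: small wooden mallet, 125 mm long, head 48 mm high, lying near the front edge; bystander
- tape_roll: roll of tape lying flat, 96 mm across, 25 mm high, at the left; bystander
- mixing_bowl: small steel bowl, 125 mm across, 55 mm high, at the left; bystander
- stopwatch: stopwatch lying flat, 71 x 60 x 19 mm, at the right; bystander
There are look-alikes about, which are no part of the job. What is shaped like the thick_core but turquoise is not meant.

How it is judged (in metres and radians):
At the end, for the whole second after the job is handed in: Both cores lie still in the rack, the thick one in the wide pair of notches and the thin one in the narrow pair: centre within 15 mm of the rack's middle lengthwise, within 5 mm of the notch line sideways and within 4 mm of its seated height, axis within 0.07 rad of the rack's x axis (x of thick_core in the frame of notched_rack between -0.015 and 0.015 m and y of thick_core in the frame of notched_rack between 0.043 and 0.053 m and z of thick_core in the frame of notched_rack between 0.0659 and 0.0739 m and angle between the x axis of each of thick_core, thin_core and the x axis of notched_rack, either way round below 0.07 rad and linear speed of each of thick_core, thin_core below 0.02 m/s and angular speed of each of thick_core, thin_core below 0.2 rad/s and x of thin_core in the frame of notched_rack between -0.015 and 0.015 m and y of thin_core in the frame of notched_rack between -0.053 and -0.043 m and z of thin_core in the frame of notched_rack between 0.0685 and 0.0765 m); the robot touches nothing.
It fails at once if the thick core is dropped or slammed into the rack (faster than 0.5 m/s close above it) (horizontal distance between thick_core and notched_rack below 0.11 m and height (world z) of thick_core below 0.11 m and linear speed of thick_core above 0.5 m/s).
It fails at once if the thin core is dropped or slammed into the rack (faster than 0.5 m/s close above it) (horizontal distance between thin_core and notched_rack below 0.11 m and height (world z) of thin_core below 0.11 m and linear speed of thin_core above 0.5 m/s).
It fails at once if one of the other things on the bench is pushed more than 30 mm from its place (distance of any of soundness_mould_1, soundness_mould_2, tapping_mallet, tape_roll, mixing_bowl, stopwatch from where it was at the start of the episode above 0.03 m).
It also fails if it takes over 54 s, if anything falls off the work surface, if the arm or the gripper's body presses on something with over 40 N, if the wrist force passes 120 N, or if a joint passes its speed limit or range.

## Working session

There is one attempt and no reset: what is moved stays moved. The work goes in short steps, Python scripts to look and compute and a shell command to move; the robot and the scene stay as the last step left them, time stands still between calls to the robot, and variables do not carry over. Pictures are saved under pics/ and viewed, and the job is handed in when it is done.

```bash
ls; mkdir -p pics; python3 - <<'E'
from cell import telemetry, optics, env, models
import cv2
print(telemetry.get_obs(), env.tip_reach)
for n in ["scene","side","wrist"]:
    c=optics.read_camera(n); cv2.imwrite(f"pics/{n}0.png",c["image"]); print(n,c["fx"],c["k1"],c["cam_to_world"].round(3).tolist())
E
```

```text
pics
{'time_s': 0.0, 'qpos': array([76.0367461 , 18.44032993, -4.01532062, 83.17434064,  1.29512276,
       78.54114694, -3.26051086]), 'joint_velocities': array([ 0.0183042 , -0.07874778,  0.04235697, -0.09752206,  0.02110915,
        0.02213234,  0.06482391]), 'effort': array([ 1.78640512e-04, -4.91282487e+01, -4.03545108e-01, -3.12526417e+01,
       -6.38935785e-02,  4.36822081e-02,  1.68460974e-04]), 'tool_pos': array([ 0.1655185 , -0.6279635 ,  0.20265205]), 'tool_rot': array([-176.93305762,   89.88927321,  107.83924711]), 'force': array([0.95805103, 0.11799068, 0.13395145]), 'wrist_torque': array([ 0.01295432, -0.01628343, -0.02581926]), 'grip_width': 0.08689697336510373} 0.017
scene 452.6413430581015 -0.03924541077495951 [[0.892, 0.342, -0.296, -0.016], [-0.453, 0.663, -0.596, -0.932], [-0.008, 0.665, 0.747, 1.374], [0.0, 0.0, 0.0, 1.0]]
side 379.1259046706362 -0.016108103835769768 [[-0.904, 0.148, -0.4, -0.04], [-0.426, -0.351, 0.834, 1.245], [-0.017, 0.924, 0.381, 0.615], [0.0, 0.0, 0.0, 1.0]]
wrist 323.08226579005986 -0.012317820632049463 [[0.254, 0.936, 0.244, 0.232], [-0.967, 0.246, 0.063, -0.612], [-0.001, -0.251, 0.968, 0.384], [0.0, 0.0, 0.0, 1.0]]
```

View pics/scene0.png

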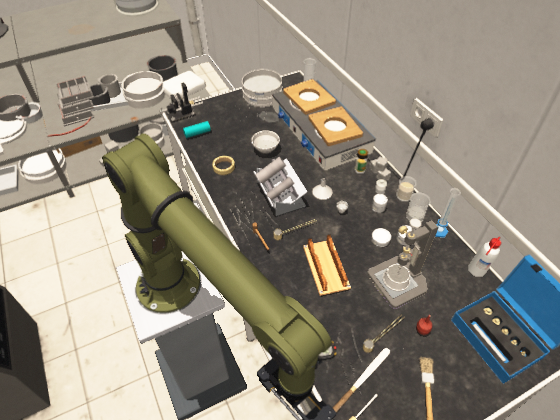

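View pics/side0.png

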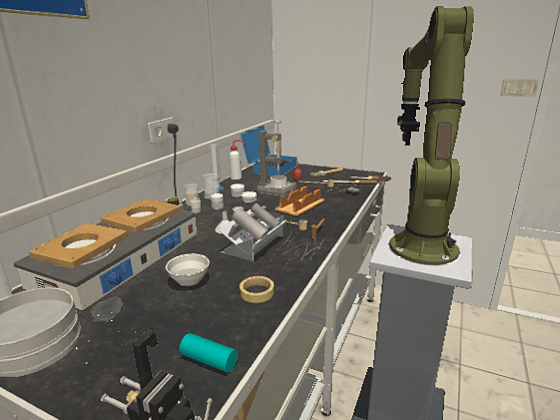

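The scene camera shows the stand at about (282,185) with both cores, the rack at (327,265), and a mould between them at (295,228). The turquoise look-alike is at (197,130). Next I measure positions.

```bash
cat > h.py <<'E'
from cell import telemetry, optics, env, models
import numpy as np, cv2
from scipy.spatial.transform import Rotation as R
def cloud(c):
    h,w=c["range_z"].shape
    K=np.array([[c["fx"],0,c["cx"]],[0,c["fy"],c["cy"]],[0,0,1.]])
    g=np.stack(np.meshgrid(np.arange(w),np.arange(h)),-1).reshape(-1,1,2).astype(float)
    u=cv2.undistortPoints(g,K,np.array([c["k1"],0,0,0,0.])).reshape(h,w,2)
    z=c["range_z"]; P=np.stack([u[...,0]*z,-u[...,1]*z,-z],-1)
    M=c["cam_to_world"]; Q=P@M[:3,:3].T+M[:3,3]; Q[z<=0]=np.nan
    return Q
def proj(c,p):
    M=np.linalg.inv(c["cam_to_world"]); q=np.atleast_2d(p)@M[:3,:3].T+M[:3,3]
    s=np.stack([q[:,0],-q[:,1]],1)/(-q[:,2:3]); s*=1+c["k1"]*(s**2).sum(1,keepdims=True)
    return s*[c["fx"],c["fy"]]+[c["cx"],c["cy"]]
E
python3 - <<'E'
from h import *
names=["thick_core","thin_core","drain_stand","notched_rack","soundness_mould_1","tapping_mallet","tape_roll","mixing_bowl","stopwatch"]
for cam in ["scene","side"]:
    c=optics.read_camera(cam); Q=cloud(c); np.savez(f"{cam}0.npz",Q=Q,**{k:v for k,v in c.items()})
    for n in names:
        for d in models.masks_of(cam,n)[:3]:
            m=d["pixels"]; p=Q[m]; p=p[~np.isnan(p[:,0])]
            if len(p): print(cam,n,round(d["confidence"],2),m.sum(),np.median(p,0).round(3),np.percentile(p,3,axis=0).round(3),np.percentile(p,97,axis=0).round(3))
            if d["confidence"]>.4: np.save(f"m_{cam}_{n}_{int(np.argwhere(m)[:,1].mean())}.npy",m)
E
ls *.npy
```

```text
scene thick_core 0.64 370 [0.525 0.24  0.112] [0.474 0.228 0.071] [0.578 0.27  0.149]
scene thick_core 0.51 261 [0.378 0.716 0.039] [0.321 0.703 0.012] [0.433 0.742 0.052]
scene thin_core 0.56 266 [0.521 0.145 0.102] [0.473 0.135 0.069] [0.569 0.165 0.131]
scene drain_stand 0.97 1188 [0.556 0.143 0.06 ] [0.48  0.098 0.003] [0.617 0.268 0.109]
scene notched_rack 0.81 1609 [ 0.525 -0.208  0.018] [ 0.465 -0.298  0.01 ] [ 0.578 -0.099  0.064]
scene soundness_mould_1 0.68 161 [ 0.371 -0.479  0.017] [ 0.214 -0.66   0.003] [ 0.4   -0.463  0.587]
scene soundness_mould_1 0.67 91 [ 0.49  -0.517  0.029] [ 0.476 -0.528  0.009] [ 0.507 -0.502  0.034]
scene soundness_mould_1 0.67 1690 [ 0.526 -0.207  0.018] [ 0.465 -0.299  0.009] [ 0.579 -0.098  0.064]
scene tapping_mallet 0.44 31 [0.371 0.063 0.032] [ 0.366 -0.033  0.014] [0.376 0.07  0.049]
scene tapping_mallet 0.33 1174 [0.556 0.143 0.059] [0.48  0.098 0.003] [0.616 0.266 0.109]
scene tape_roll 0.78 150 [0.402 0.44  0.019] [0.36  0.411 0.003] [0.439 0.499 0.03 ]
scene mixing_bowl 0.83 497 [0.625 0.508 0.032] [0.568 0.429 0.002] [0.672 0.581 0.0
[... 1032 characters left out ...]
036] [0.556 0.429 0.009] [0.668 0.542 0.056]
m_scene_drain_stand_286.npy
m_scene_mixing_bowl_265.npy
m_scene_notched_rack_325.npy
m_scene_soundness_mould_1_325.npy
m_scene_soundness_mould_1_328.npy
m_scene_soundness_mould_1_368.npy
m_scene_stopwatch_328.npy
m_scene_tape_roll_224.npy
m_scene_tapping_mallet_256.npy
m_scene_thick_core_197.npy
m_scene_thick_core_270.npy
m_scene_thin_core_280.npy
m_side_drain_stand_248.npy
m_side_mixing_bowl_187.npy
m_side_notched_rack_299.npy
m_side_soundness_mould_1_302.npy
m_side_soundness_mould_1_329.npy
m_side_tape_roll_256.npy
m_side_tapping_mallet_314.npy
m_side_thick_core_188.npy
m_side_thick_core_208.npy
m_side_thick_core_249.npy
m_side_thin_core_265.npy
```

```bash
cat > fit.py <<'E'
from h import *
from scipy.optimize import least_squares
D={k:np.load(f"{k}0.npz") for k in ["scene","side"]}
def pts(cam,f,er=1):
    m=np.load(f).astype(np.uint8); m=cv2.erode(m,np.ones((3,3)),iterations=er)>0
    p=D[cam]["Q"][m]; return p[~np.isnan(p[:,0])]
def cyl(p,r,L,x0):
    # center, yaw, pitch(up)
    def res(x,pp=p):
        a=np.array([np.cos(x[4])*np.cos(x[3]),np.cos(x[4])*np.sin(x[3]),np.sin(x[4])])
        d=pp-x[:3]; t=d@a; rad=np.linalg.norm(d-t[:,None]*a,axis=1)-r
        cap=np.maximum(np.abs(t)-L/2,0)
        return rad,cap,t
    s=least_squares(lambda x:np.r_[np.where(res(x)[2]>L/2-.004,0,res(x)[0]),res(x)[1]],x0,loss="soft_l1",f_scale=.002)
    return s.x,res(s.x)
if __name__=="__main__":
  for n,r,L,fs,x0 in [("thick",.024,.12,[("scene","m_scene_thick_core_270.npy"),("side","m_side_thick_core_249.npy")],[.525,.25,.1,0,.52]),
                 ("thin",.018,.11,[("scene","m_scene_thin_core_280.npy"),("side","m_side_thin_core_265.npy")],[.52,.155,.09,0,.52])]:
    P=[pts(*f) for f in fs]
    for lab,p in [("scene",P[0]),("side",P[1]),("both",np.vstack(P))]:
        x,(rad,cap,t)=cyl(p,r,L,x0); print(n,lab,len(p),x[:3].round(4),np.degrees(x[3:]).round(2),"rms",np.sqrt(np.median(rad**2)).round(4),"t",np.percentile(t,[0,2,98,100]).round(3))
  for cam in D:
    Q=D[cam]["Q"].reshape(-1,3); s=(Q[:,2]>.03)&(Q[:,2]<.075)&(Q[:,0]>.43)&(Q[:,0]<.63)&(Q[:,1]>-.34)&(Q[:,1]<-.06)
    q=Q[s]; t=q[q[:,2]>.055]
    print(cam,len(q),len(t))
    for sel in [t[:,0]<.525,t[:,0]>=.525]:
        a=t[sel]; 
        if len(a)>5: k=np.polyfit(a[:,1],a[:,0],1); print("line x=",k, "at y=-.2",np.polyval(k,-.2),"y",a[:,1].min(),a[:,1].max(),"z",np.percentile(a[:,2],[50,95]))
    b=Q[(abs(Q[:,2]-.016)<.006)&(Q[:,0]>.43)&(Q[:,0]<.63)&(Q[:,1]>-.34)&(Q[:,1]<-.06)]
    print(cv2.minAreaRect((b[:,:2]*1000).astype(np.float32)))
  # occupancy of rack high points
E
python3 fit.py
```

```text
thick scene 262 [0.5308 0.2562 0.1019] [-3.24 31.61] rms 0.0024 t [-0.054 -0.052  0.057  0.06 ]
thick side 413 [0.5261 0.255  0.1002] [-3.49 30.09] rms 0.0015 t [-0.057 -0.053  0.057  0.06 ]
thick both 675 [0.5297 0.2555 0.1015] [-3.75 30.47] rms 0.0018 t [-0.06  -0.056  0.055  0.06 ]
thin scene 169 [0.5243 0.1559 0.0913] [-3.29 31.54] rms 0.0025 t [-0.048 -0.046  0.053  0.055]
thin side 190 [0.5246 0.1547 0.0937] [-4.54 30.19] rms 0.0021 t [-0.055 -0.052  0.041  0.045]
thin both 359 [0.5237 0.1559 0.0916] [-4.47 29.97] rms 0.0022 t [-0.053 -0.049  0.05   0.055]
scene 530 270
line x= [0.23644165 0.53837861] at y=-.2 0.4910902793059714 y -0.28230025198067565 -0.09239402133346475 z [0.06164382 0.06745697]
line x= [0.23811998 0.61259151] at y=-.2 0.5649675188506507 y -0.2996187663513409 -0.10509770885165315 z [0.06130323 0.06661244]
((512.167236328125, -190.88150024414062), (219.3609161376953, 149.46958923339844), 76.9930191040039)
side 446 137
line x= [0.23862656 0.53347616] at y=-.2 0.48575084529801005 y -0.27159307770054975 -0.08600160406061819 z [0.06076649 0.06489067]
line x= [0.23703366 0.60730281] at y=-.2 0.5598960761729217 y -0.29572888891361915 -0.10527748156966532 z [0.06126058 0.06475897]
((527.081298828125, -189.50732421875), (218.21044921875, 117.81432342529297), 75.86445617675781)
```

```bash
python3 - <<'E'
import cv2
a=cv2.imread("pics/scene0.png")[140:310,220:400]; cv2.imwrite("pics/s_crop.png",cv2.resize(a,None,fx=3.5,fy=3.5,interpolation=3)[:,:])
E
```

```text
(no output)
```

View pics/s_crop.png

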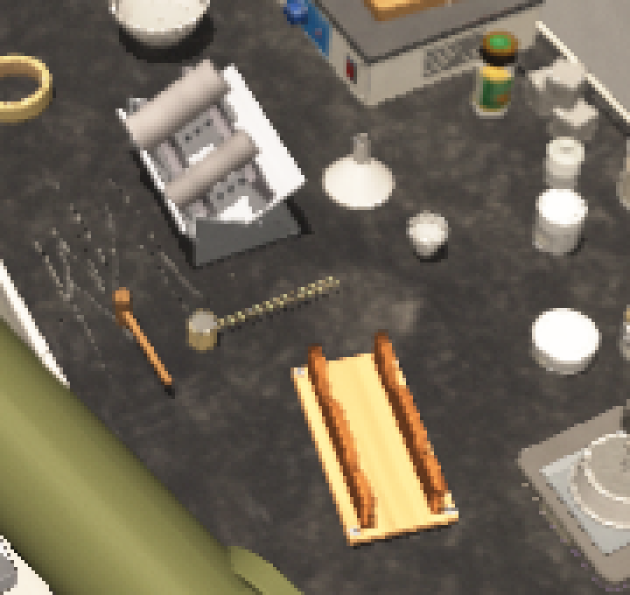

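```bash
cat >> h.py <<'E'
def pose():
    o=telemetry.get_obs(); return np.array(o["tool_pos"]),R.from_euler("xyz",o["tool_rot"],degrees=True)
def Rt(yaw,tilt,flip=1):
    """tool for core axis yaw(deg), raised by tilt(deg): x down-perp, z=flip*lateral"""
    w=R.from_euler("z",yaw,degrees=True)*R.from_euler("y",-tilt,degrees=True)
    x=w.apply([0,0,-1]); z=flip*w.apply([0,1,0]); y=np.cross(z,x)
    return R.from_matrix(np.stack([x,y,z],1))
def go(p,rt):
    p0,r0=pose(); s=r0.inv().apply(np.array(p)-p0)*1000; v=(r0.inv()*rt).as_rotvec()
    print("shift mm",s.round(1),"turn",v.round(4),"deg",np.degrees(np.linalg.norm(v)).round(1),"rows>=",max(np.linalg.norm(s)/41.7,np.degrees(np.linalg.norm(v))/7.16).round(1))
def st():
    o=telemetry.get_obs(); print("t",o["time_s"],"p",o["tool_pos"].round(4),"rot",o["tool_rot"].round(2),"F",o["force"].round(2),"w",round(o["grip_width"],4),"q",o["qpos"].round(1))
E
python3 - <<'E'
from h import *
p,r=pose(); print(r.as_matrix().round(3))
for f in (1,-1): go([.47,-.22,.36],Rt(-13.3,0,f))
# rack notch profile
for cam in ["scene","side"]:
    D=np.load(f"{cam}0.npz"); Q=D["Q"].reshape(-1,3); 
    u=np.array([np.cos(np.radians(-13.3)),np.sin(np.radians(-13.3))]); v=np.array([-u[1],u[0]])
    d=Q[:,:2]-[.5275,-.193]; X=d@u; Y=d@v
    for b in (-.036,.036):
        print(cam,b)
        s=(abs(X-b)<.012)&(abs(Y)<.12)&(Q[:,2]>.0)
        print([(int(y*1000),int(1000*np.nanpercentile(Q[s&(abs(Y-y)<.005)][:,2],90))) for y in np.arange(-.11,.115,.01) if (s&(abs(Y-y)<.005)).sum()>2])
E
```

```text
[[-0.     0.967  0.255]
 [-0.     0.255 -0.967]
 [-1.    -0.     0.   ]]
shift mm [-156.3  398.4 -317.4] turn [-2.6516e+00 -0.0000e+00  2.0000e-04] deg 151.9 rows>= 21.2
shift mm [-156.3  398.4 -317.4] turn [4.9e-01 1.0e-04 0.0e+00] deg 28.1 rows>= 12.8
scene -0.036
[(-110, 19), (-100, 57), (-90, 64), (-80, 62), (-70, 63), (-60, 55), (-50, 52), (-40, 62), (-30, 63), (-20, 63), (-10, 63), (0, 66), (9, 63), (19, 62), (29, 57), (39, 43), (49, 43), (59, 53), (69, 61), (79, 62), (89, 64), (99, 42)]
scene 0.036
[(-110, 18), (-100, 61), (-90, 62), (-80, 64), (-70, 61), (-60, 57), (-50, 50), (-40, 61), (-30, 65), (-20, 64), (-10, 63), (0, 64), (9, 62), (19, 60), (29, 52), (39, 41), (49, 44), (59, 55), (69, 62), (79, 65), (89, 63), (99, 59)]
side -0.036
[(-100, 40), (-90, 62), (-80, 61), (-70, 62), (-60, 58), (-50, 57), (-40, 52), (-30, 61), (-20, 62), (-10, 51), (0, 64), (9, 61), (19, 62), (29, 56), (39, 45), (49, 37), (59, 38), (69, 60), (79, 58), (89, 61), (99, 55), (109, 15)]
side 0.036
[(-100, 59), (-90, 62), (-80, 63), (-70, 62), (-60, 56), (-50, 49), (-40, 48), (-30, 63), (-20, 63), (-10, 62), (0, 62), (9, 62), (19, 63), (29, 57), (39, 46), (49, 34), (59, 45), (69, 57), (79, 62), (89, 59), (99, 56), (109, 16)]
```

```bash
python3 -m pendant '[[87,[-12,30,-24],[0.035,0,0]],[87,[-24,60,-48],[0.07,0,0]],[87,[-36,92,-73],[0.11,0,0]],[87,[-48,123,-98],[0.15,0,0]],[87,[-60,154,-123],[0.19,0,0]],[87,[-72,185,-148],[0.23,0,0]],[87,[-84,216,-173],[0.27,0,0]],[87,[-96,247,-198],[0.31,0,0]],[87,[-108,278,-223],[0.35,0,0]],[87,[-120,309,-247],[0.39,0,0]]]'; python3 - <<'E'
from h import *
st(); go([.47,-.22,.36],Rt(-13.3,0,-1))
E
```

```text
time_s: 1.98
tool_pos: [0.4023, -0.309, 0.3248]
tool_rot: [30.6, 89.9, -67.1]
force: [1.2, -0.2, -0.0]
grip_width: 0.0873
t 1.9833 p [ 0.4023 -0.309   0.3248] rot [ 30.61  89.94 -67.07] F [ 1.19 -0.15 -0.01] w 0.0873 q [ 54.1  -0.2 -19.4  90.8  -0.   89.4 -63. ]
shift mm [-35.3  55.2 -97.2] turn [ 0.098   0.0009 -0.0006] deg 5.6 rows>= 2.8
```

```bash
python3 -m pendant '[[87,[-10,14,-24],[0.025,0,0]],[87,[-20,28,-49],[0.05,0,0]],[87,[-30,42,-73],[0.075,0,0]],[87,[-35,55,-97],[0.098,0,0]],[87,[-35,55,-97],[0.098,0,0]]]'; python3 - <<'E'
from h import *
c=optics.read_camera("wrist"); np.savez("wr1.npz",Q=cloud(c),**c); cv2.imwrite("pics/wr1.png",c["image"]); st()
E
```

```text
time_s: 2.4
tool_pos: [0.4728, -0.2156, 0.3605]
tool_rot: [121.3, 89.7, 18.6]
force: [0.6, 1.0, -0.4]
grip_width: 0.0867
t 2.45 p [ 0.4709 -0.2186  0.3597] rot [ 1.0273e+02  8.9880e+01 -6.0000e-02] F [-0.56 -0.17 -0.43] w 0.0867 q [ 47.3   1.6 -25.8  85.1   0.7  93.3 -81.3]
```

View pics/wr1.png

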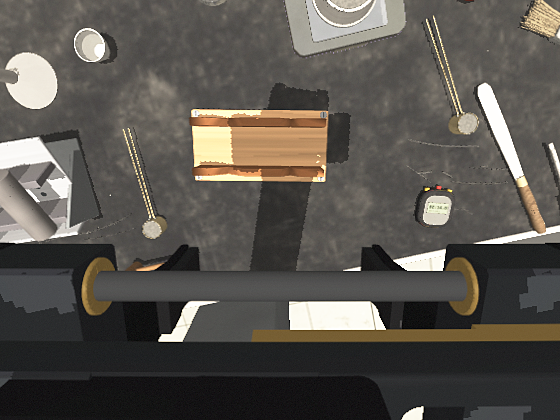

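The wrist view shows the whole rack around (260,145), the mould between at (145,185), and the stand's edge at left. Now I refine the rack pose from this view.

```bash
cat > rack.py <<'E'
from h import *
from scipy.optimize import least_squares
def surf(X,Y):
    """rack height map"""
    z=np.where((abs(X)<.056)&(abs(Y)<.107),.016,0.)
    n=np.full_like(Y,.062)
    n=np.minimum(n,.062-np.clip(.026-abs(Y-.048),0,None)); n=np.minimum(n,.062-np.clip(.015-abs(Y+.048),0,None))
    return z,n
def cost(x,P):
    c,s=np.cos(x[2]),np.sin(x[2]); d=P[:,:2]-x[:2]; X=d[:,0]*c+d[:,1]*s; Y=-d[:,0]*s+d[:,1]*c
    z,n=surf(X,Y); bd=np.maximum(abs(abs(X)-.036)-.006,0); by=np.maximum(abs(Y)-.103,0)
    # distance to board solid or base plane or bench
    db=np.sqrt(bd**2+by**2+np.maximum(P[:,2]-n,0)**2)
    ex=np.sqrt(np.maximum(abs(X)-.056,0)**2+np.maximum(abs(Y)-.107,0)**2+np.maximum(P[:,2]-.016,0)**2)
    inside=(abs(X)<.056)&(abs(Y)<.107)
    e_out=np.minimum(db,ex)          # high points must lie on rack
    e_in=np.where(inside,np.minimum(.016-P[:,2],np.minimum(.056-abs(X),.107-abs(Y))),0.)  # low points must not be inside
    hi=P[:,2]>.011
    return np.where(hi,np.minimum(e_out,.008),np.clip(e_in,0,.008))
import sys
for f in sys.argv[1:]:
    Q=np.load(f)["Q"].reshape(-1,3); P=Q[(abs(Q[:,0]-.525)<.1)&(abs(Q[:,1]+.19)<.14)&(Q[:,2]>-.02)&(Q[:,2]<.085)]
    best=None
    from scipy.optimize import minimize
    for y0 in (-.185,-.195):
        s=minimize(lambda x:(cost([x[0],x[1],x[2]],P)**2).sum()*1e4,[.526,y0,-.232],method="Nelder-Mead",options=dict(initial_simplex=[[.52,y0,-.232],[.535,y0,-.232],[.526,y0+.012,-.232],[.526,y0,-.26]],xatol=1e-5,fatol=1e-6))
        if best is None or s.fun<best.fun: best=s
    print(f,len(P),best.x[:2].round(4),np.degrees(best.x[2]).round(2),best.fun.round(3), "bench z",np.nanmedian(P[P[:,2]<.008][:,2]).round(4))
E
python3 rack.py scene0.npz side0.npz wr1.npz
```

```text
scene0.npz 3642 [ 0.5291 -0.1946] -13.28 99.659 bench z 0.0
side0.npz 1281 [ 0.5268 -0.1927] -13.34 42.01 bench z 0.0016
wr1.npz 21090 [ 0.5282 -0.1953] -13.34 107.959 bench z 0.0003
```

```bash
python3 - <<'E'
from h import *
st(); go([.43,.22,.30],Rt(-3.5,30,-1))
E
```

```text
t 2.45 p [ 0.4709 -0.2186  0.3597] rot [ 1.0273e+02  8.9880e+01 -6.0000e-02] F [-0.56 -0.17 -0.43] w 0.0867 q [ 47.3   1.6 -25.8  85.1   0.7  93.3 -81.3]
shift mm [  59.6 -137.1 -418.6] turn [-0.1586  0.0422  0.5204] deg 31.3 rows>= 10.7
```

```bash
python3 -m pendant '[[87,[0,-12,-36],[-0.012,0.003,0.04]],[87,[0,-24,-73],[-0.024,0.006,0.08]],[87,[0,-36,-110],[-0.036,0.01,0.13]],[87,[5,-48,-147],[-0.05,0.014,0.18]],[87,[10,-60,-184],[-0.07,0.018,0.23]],[87,[16,-72,-221],[-0.085,0.022,0.28]],[87,[23,-84,-258],[-0.1,0.026,0.33]],[87,[30,-97,-297],[-0.115,0.03,0.38]],[87,[38,-109,-334],[-0.13,0.034,0.43]],[87,[47,-121,-371],[-0.145,0.038,0.47]]]'; python3 -m pendant '[[87,[6,-8,-23],[-0.007,0.002,0.025]],[87,[12,-16,-47],[-0.014,0.004,0.05]],[87,[12,-16,-47],[-0.014,0.004,0.05]]]';python3 - <<'E'
from h import *
c=optics.read_camera("wrist"); np.savez("wr2.npz",Q=cloud(c),**c); cv2.imwrite("pics/wr2.png",c["image"]); st()
for n in ["thick_core","thin_core"]:
    for d in models.masks_of("wrist",n)[:2]:
        m=d["pixels"]; print(n,d["confidence"],d["extent"],m.sum()); 
    d=models.masks_of("wrist",n)
    if d: np.save(f"m_wr2_{n}.npy",d[0]["pixels"])
E
```

```text
time_s: 3.28
tool_pos: [0.4779, -0.0047, 0.3109]
tool_rot: [91.6, 74.4, -5.8]
force: [-0.0, -0.1, 1.6]
grip_width: 0.0867
time_s: 3.53
tool_pos: [0.4815, 0.0477, 0.2893]
tool_rot: [87.9, 72.6, -8.8]
force: [-0.5, -0.1, -0.3]
grip_width: 0.0873
t 3.5833 p [0.482  0.0458 0.2905] rot [87.75 72.52 -8.91] F [-0.04 -0.36 -0.25] w 0.0868 q [  -3.5  -17.2   -8.1  111.2    3.9   69.5 -109.1]
thick_core 0.58 [0.1036, 0.4026, 0.242, 0.6481] 3967
thin_core 0.91 [0.2896, 0.4002, 0.3655, 0.6195] 2391
thin_core 0.3 [0.4664, 0.7362, 0.632, 0.7876] 668
```

View pics/wr2.png

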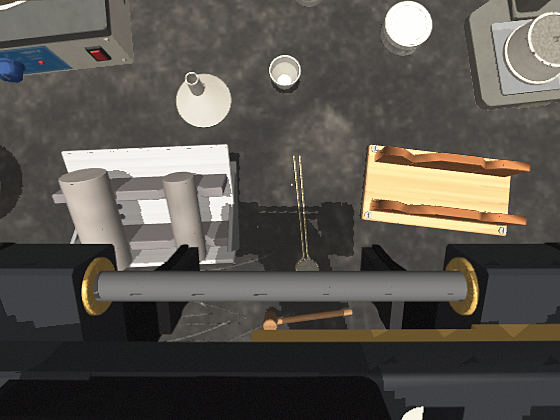

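```bash
python3 - <<'E'
from fit import *
D["wr2"]=np.load("wr2.npz")
for n,r,L,x0 in [("thick",.024,.12,[.525,.25,.1,0,.52]),("thin",.018,.11,[.52,.155,.09,0,.52])]:
    p=pts("wr2",f"m_wr2_{n}_core.npy",2)
    x,(rad,cap,t)=cyl(p,r,L,x0); print(n,len(p),x[:3].round(4),np.degrees(x[3:]).round(2),"rms",np.sqrt(np.median(rad**2)).round(4),"t",np.percentile(t,[0,2,98,100]).round(3))
go([.51,.24,.22],Rt(-3.5,20,-1))
E
python3 rack.py wr2.npz
```

```text
thick 3273 [0.5319 0.2535 0.1027] [-4.09 29.95] rms 0.0005 t [-0.058 -0.05   0.057  0.058]
thin 1863 [0.5235 0.1542 0.0924] [-4.29 30.03] rms 0.0005 t [-0.047 -0.031  0.053  0.054]
shift mm [  67.7  -19.4 -199.5] turn [-0.056   0.0302  0.0416] deg 4.4 rows>= 5.1
wr2.npz 22772 [ 0.5267 -0.1949] -13.43 126.758 bench z 0.0005
```

```bash
python3 -m pendant '[[87,[11,-3,-33],[-0.01,0.005,0.007]],[87,[22,-6,-66],[-0.02,0.01,0.014]],[87,[33,-9,-99],[-0.03,0.015,0.021]],[87,[45,-12,-133],[-0.04,0.02,0.028]],[87,[57,-15,-167],[-0.05,0.025,0.035]],[87,[68,-19,-200],[-0.056,0.03,0.042]],[87,[68,-19,-200],[-0.056,0.03,0.042]],[87,[68,-19,-200],[-0.056,0.03,0.042]]]';python3 - <<'E'
from h import *
st()
r=Rt(-4,30,-1); c=np.array([.5305,.2545,.102]); x=r.apply([1,0,0]); print(x.round(3))
go(c-.09*x,r); go(c+.002*x,r)
E
```

```text
time_s: 4.45
tool_pos: [0.5096, 0.2426, 0.2184]
tool_rot: [89.8, 70.1, -3.5]
force: [0.6, -1.0, -0.3]
grip_width: 0.0867
t 4.45 p [0.5096 0.2426 0.2184] rot [89.8  70.12 -3.46] F [ 0.63 -1.01 -0.32] w 0.0867 q [ -10.5   -4.8  -24.8  109.4   12.    59.8 -133.4]
[ 0.499 -0.035 -0.866]
shift mm [ 27.7 -36.4 -13.7] turn [ 0.0121 -0.0043  0.1765] deg 10.1 rows>= 1.4
shift mm [118.3 -20.2 -13.2] turn [ 0.0121 -0.0043  0.1765] deg 10.1 rows>= 2.9
```

```bash
python3 -m pendant '[[87,[14,-18,-7],[0.006,-0.002,0.09]],[87,[27,-36,-14],[0.012,-0.004,0.176]],[87,[27,-36,-14],[0.012,-0.004,0.176]],[87,[27,-36,-14],[0.012,-0.004,0.176]]]';python3 - <<'E'
from h import *
st()
r=Rt(-4,30,-1); c=np.array([.5305,.2545,.102]); x=r.apply([1,0,0])
go(c+.002*x,r)
E
```

```text
time_s: 4.78
tool_pos: [0.4842, 0.2545, 0.1794]
tool_rot: [89.6, 60.0, -4.5]
force: [-0.2, 0.1, 0.6]
grip_width: 0.0873
t 4.7833 p [0.4842 0.2545 0.1794] rot [89.57 60.04 -4.49] F [-0.16  0.12  0.56] w 0.0873 q [ -12.    -9.9  -31.2  121.1   22.5   49.  -150. ]
shift mm [92.1  1.4 -3.7] turn [0.     0.0043 0.0007] deg 0.3 rows>= 2.2
```

```bash
python3 -m pendant '[[87,[15,0,-2],[0,0.002,0]],[87,[30,0,-3],[0,0.004,0]],[87,[40,1,-3],[0,0.004,0]],[87,[40,1,-3],[0,0.004,0]]]';python3 - <<'E'
from h import *
st()
r=Rt(-4,30,-1); c=np.array([.5305,.2545,.102]); x=r.apply([1,0,0])
go(c+.002*x,r)
c=optics.read_camera("wrist"); cv2.imwrite("pics/wr3.png",c["image"]);
c=optics.read_camera("side"); cv2.imwrite("pics/sd3.png",cv2.resize(c["image"][180:300,180:340],None,fx=4,fy=4));
E
```

```text
time_s: 5.12
tool_pos: [0.5095, 0.2564, 0.1479]
tool_rot: [90.5, 59.9, -3.8]
force: [0.7, -0.9, 0.2]
grip_width: 0.087
t 5.1167 p [0.5095 0.2564 0.1479] rot [90.54 59.94 -3.81] F [ 0.73 -0.94  0.19] w 0.087 q [  -7.7   -5.   -34.5  121.1   26.8   44.7 -153.3]
shift mm [52.2 -4.7  0.6] turn [-0.0065 -0.0017 -0.001 ] deg 0.4 rows>= 1.3
```

View pics/wr3.png

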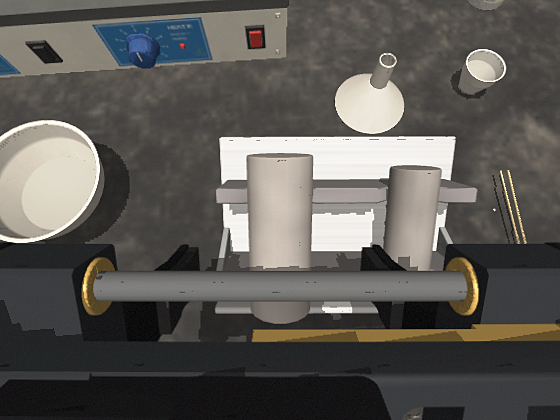

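View pics/sd3.png

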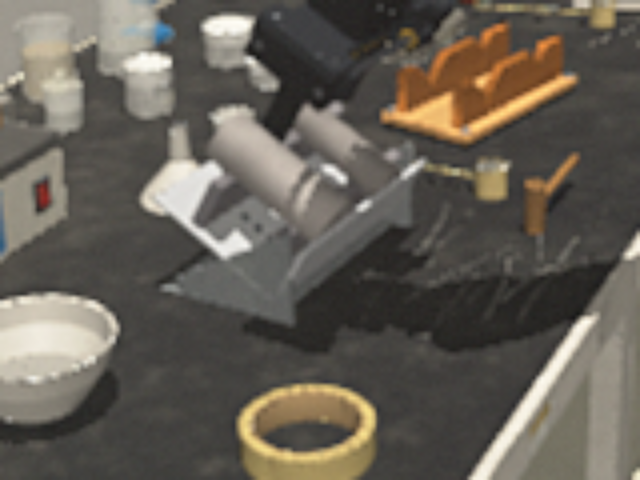

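Joint 7 is within a degree of its limit here, so I'll back off and use the equivalent half-turn grasp.

```bash
python3 -m pendant '[[87,[-20,0,0],[-0.05,0,0]],[87,[-40,0,0],[-0.12,0,0]],[87,[-60,0,0],[-0.24,0,0]],[87,[-60,0,0],[-0.24,0,0]]]';python3 - <<'E'
from h import *
st()
E
```

```text
time_s: 5.55
tool_pos: [0.4784, 0.2631, 0.2058]
tool_rot: [77.1, 59.5, -3.0]
force: [0.2, 1.0, 0.2]
grip_width: 0.0872
t 5.55 p [0.4784 0.2631 0.2058] rot [77.08 59.48 -2.97] F [0.19 1.02 0.23] w 0.0872 q [ -10.8  -12.1  -32.6  119.6   19.9   50.9 -134. ]
```

```bash
python3 -m pendant '[[87,[0,0,0],[-0.12,0,0]],[87,[0,0,0],[-0.24,0,0]],[87,[0,0,0],[-0.36,0,0]],[87,[0,0,0],[-0.48,0,0]],[87,[0,0,0],[-0.6,0,0]],[87,[0,0,0],[-0.72,0,0]],[87,[0,0,0],[-0.84,0,0]],[87,[0,0,0],[-0.96,0,0]],[87,[0,0,0],[-1.08,0,0]],[87,[0,0,0],[-1.2,0,0]]]';python3 -m pendant '[[87,[0,0,0],[-0.12,0,0]],[87,[0,0,0],[-0.24,0,0]],[87,[0,0,0],[-0.36,0,0]],[87,[0,0,0],[-0.48,0,0]],[87,[0,0,0],[-0.6,0,0]],[87,[0,0,0],[-0.72,0,0]],[87,[0,0,0],[-0.84,0,0]],[87,[0,0,0],[-0.96,0,0]],[87,[0,0,0],[-1.08,0,0]],[87,[0,0,0],[-1.2,0,0]]]';python3 - <<'E'
from h import *
st()
r=Rt(-4,30,1); c=np.array([.5305,.2545,.102]); x=r.apply([1,0,0])
go(c-.06*x,r)
E
```

```text
time_s: 6.38
tool_pos: [0.4778, 0.2606, 0.2003]
tool_rot: [7.9, 59.9, -3.5]
force: [-0.3, -0.1, 0.9]
grip_width: 0.0872
time_s: 7.22
tool_pos: [0.4778, 0.2606, 0.2002]
tool_rot: [-60.8, 59.9, -3.5]
force: [0.1, -0.1, -0.4]
grip_width: 0.0872
t 7.2167 p [0.4778 0.2606 0.2002] rot [-60.84  59.87  -3.49] F [ 0.08 -0.11 -0.43] w 0.0872 q [-27.1 -11.  -18.3 120.3  24.2  52.2  -0.3]
shift mm [51.5  1.7 -3.9] turn [-0.5012  0.0049  0.0011] deg 28.7 rows>= 4.0
```

```bash
python3 -m pendant '[[87,[0,0,0],[-0.12,0,0]],[87,[5,0,-1],[-0.24,0.002,0]],[87,[20,1,-2],[-0.36,0.004,0]],[87,[35,2,-3],[-0.44,0.005,0]],[87,[51,2,-4],[-0.5,0.005,0]],[87,[51,2,-4],[-0.5,0.005,0]],[87,[51,2,-4],[-0.5,0.005,0]]]';python3 - <<'E'
from h import *
st()
r=Rt(-4,30,1); c=np.array([.5305,.2545,.102]); x=r.apply([1,0,0])
go(c+.002*x,r)
E
```

```text
time_s: 7.8
tool_pos: [0.4994, 0.2562, 0.1532]
tool_rot: [-89.8, 60.0, -4.2]
force: [-0.8, 0.9, -0.4]
grip_width: 0.0874
t 7.8 p [0.4994 0.2562 0.1532] rot [-89.75  60.05  -4.21] F [-0.82  0.87 -0.44] w 0.0874 q [-28.7  -6.1 -15.5 122.1  28.5  46.8  24.5]
shift mm [61.9 -1.4  0.6] turn [-0.0075 -0.0019 -0.0008] deg 0.4 rows>= 1.5
```

```bash
python3 -m pendant '[[87,[15,0,0],[-0.006,0,0]],[87,[32,-1,0],[-0.006,0,0]],[87,[48,-1,0],[-0.006,0,0]],[87,[62,-1,0],[-0.006,0,0]],[87,[62,-1,0],[-0.006,0,0]],[87,[62,-1,0],[-0.006,0,0]]]';python3 - <<'E'
from h import *
st()
r=Rt(-4,30,1); c=np.array([.5305,.2545,.102]); x=r.apply([1,0,0])
go(c+.002*x,r)
c=optics.read_camera("wrist"); cv2.imwrite("pics/wr4.png",c["image"]);
E
```

```text
time_s: 8.3
tool_pos: [0.5313, 0.2547, 0.101]
tool_rot: [-90.1, 60.0, -4.1]
force: [-0.8, 0.1, -0.6]
grip_width: 0.087
t 8.3 p [0.5313 0.2547 0.101 ] rot [-90.09  59.98  -4.09] F [-0.79  0.15 -0.63] w 0.087 q [-27.4   0.7 -14.6 122.6  34.2  40.2  20.7]
shift mm [ 0.7  0.1 -0.2] turn [ 0.0002 -0.0008  0.0004] deg 0.1 rows>= 0.0
```

View pics/wr4.png

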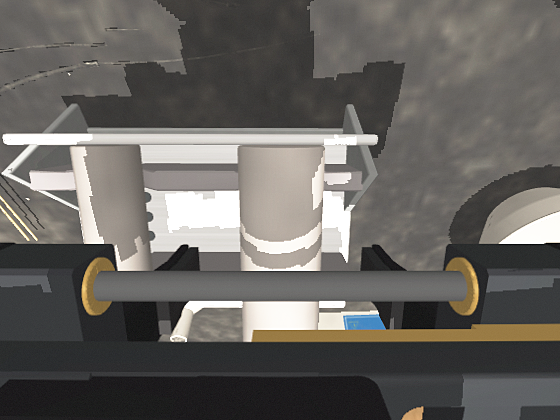

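The thick core, at columns 238–322, sits centred between the fingers. Closing.

```bash
python3 -m pendant '[[60,[0,0,0],[0,0,0]],[50,[0,0,0],[0,0,0]],[40,[0,0,0],[0,0,0]],[40,[0,0,0],[0,0,0]],[40,[0,0,0],[0,0,0]],[40,[0,0,0],[0,0,0]],[40,[0,0,0],[0,0,0]],[40,[0,0,0],[0,0,0]]]' 45
```

```text
time_s: 9.02
tool_pos: [0.5311, 0.2546, 0.1002]
tool_rot: [-90.2, 60.0, -4.1]
force: [0.4, 0.5, -0.1]
grip_width: 0.0438
```

```bash
python3 -m pendant '[[40,[-3,0,0],[0,0,0]],[40,[-8,0,0],[0,0,0]],[40,[-15,0,0],[0,0,0]],[40,[-15,0,0],[0,0,0]]]'; python3 - <<'E'
from h import *
st()
c=optics.read_camera("wrist"); cv2.imwrite("pics/wr5.png",c["image"]);
E
```

```text
time_s: 9.35
tool_pos: [0.5237, 0.256, 0.1149]
tool_rot: [-90.0, 59.9, -3.9]
force: [0.0, 0.6, -0.2]
grip_width: 0.0401
t 9.35 p [0.5237 0.256  0.1149] rot [-90.04  59.89  -3.9 ] F [ 0.02  0.58 -0.16] w 0.0401 q [-27.7  -1.1 -14.9 122.5  32.7  41.7  22. ]
```

View pics/wr5.png

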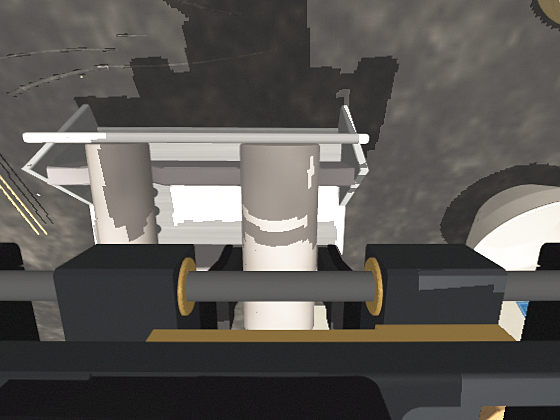

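```bash
python3 - <<'E'
from h import *
c=optics.read_camera("side"); cv2.imwrite("pics/sd5.png",cv2.resize(c["image"][180:280,190:330],None,fx=5,fy=5,interpolation=2));
c=optics.read_camera("scene"); cv2.imwrite("pics/sc5.png",cv2.resize(c["image"][130:230,220:340],None,fx=5,fy=5,interpolation=2));
st()
E
```

```text
t 9.5 p [0.5237 0.2553 0.1136] rot [-90.16  59.96  -4.04] F [ 0.73  0.64 -0.53] w 0.0398 q [-27.6  -1.1 -14.9 122.6  32.7  41.7  22. ]
```

View pics/sd5.png

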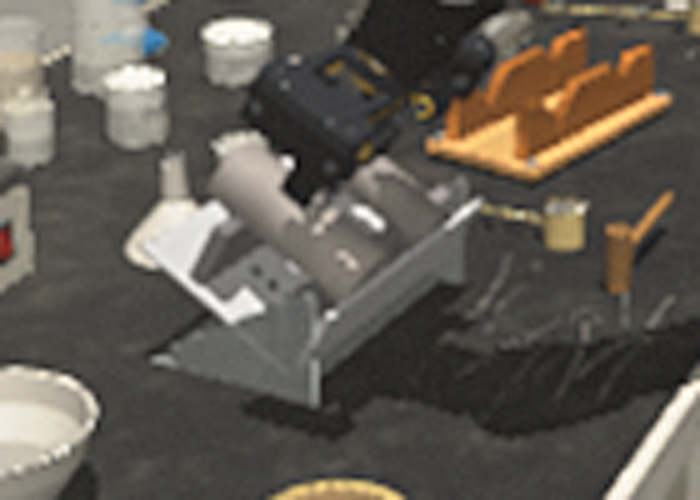

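View pics/sc5.png

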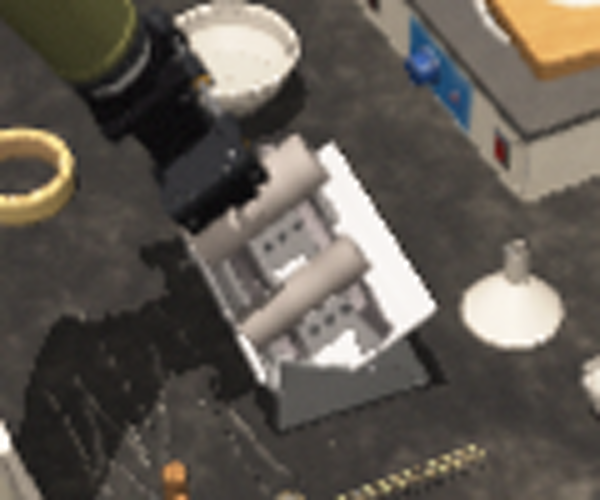

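```bash
python3 - <<'E'
from fit import *
c=optics.read_camera("side"); im=cv2.resize(c["image"],None,fx=5,fy=5,interpolation=2)
p,r=pose()
def mk(im,pt,col):
    u=proj(c,pt)[0]; cv2.circle(im,tuple(int(5*v+2) for v in u),5,col,2)
for s,col in [([0,0,0],(0,0,255)),([.017,0,.02],(0,255,0)),([.017,0,-.02],(255,0,0)),([-.05,0,.0],(0,255,255))]: mk(im,p+r.apply(s),col)
cv2.imwrite("pics/sd6.png",im[900:1400,950:1650])
D["side"]={"Q":cloud(c)}
w=optics.read_camera("wrist"); D["wr"]={"Q":cloud(w)}
d=models.masks_of("wrist","thick_core")
for k in d: print(k["confidence"],k["extent"])
np.save("m_t.npy",d[0]["pixels"])
q=pts("wr","m_t.npy",3); x,(rad,cap,t)=cyl(q,.024,.12,[.53,.255,.1,-.07,.52]); print(len(q),x,np.median(abs(rad)))
# wrist-cloud slice in tool frame
Q=D["wr"]["Q"].reshape(-1,3); T=r.inv().apply(Q-p); s=(abs(T[:,2])<.08)&(T[:,0]>-.06)&(T[:,0]<.05)&(abs(T[:,1])<.02)
for a in np.arange(-.08,.08,.008):
    k=s&(abs(T[:,2]-a)<.004); 
    if k.any(): print(a.round(3),k.sum(),T[k][:,0].min().round(3),np.median(T[k][:,0]).round(3),T[k][:,0].max().round(3))
E
```

```text
0.92 [0.427, 0.3471, 0.5804, 0.7936]
10064 [ 0.52944398  0.25354346  0.10146897 -0.07428138  0.52463342] 0.0003526701782236661
-0.032 161 -0.054 -0.042 -0.019
-0.024 796 -0.06 -0.027 0.007
-0.016 647 -0.009 -0.006 -0.001
-0.008 684 -0.012 -0.01 -0.007
-0.0 665 -0.013 -0.011 -0.009
0.008 669 -0.012 -0.009 -0.006
0.016 834 -0.06 -0.005 0.003
0.024 549 -0.054 -0.034 0.007
0.032 12 -0.053 -0.051 -0.047
```

View pics/sd6.png

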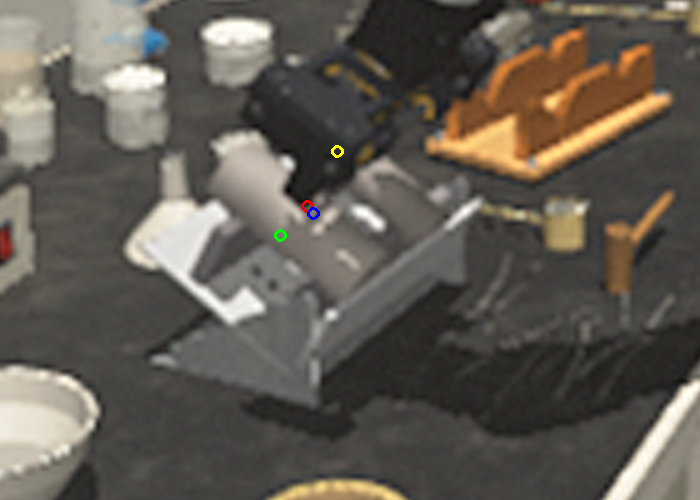

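```bash
python3 - <<'E'
from h import *
p,r=pose()
for cam in ["side","scene","wrist"]:
    c=optics.read_camera(cam); Q=cloud(c).reshape(-1,3); I=c["image"].reshape(-1,3).max(1); T=r.inv().apply(Q-p)
    s=(I<60)&(abs(T[:,1])<.03)&(abs(T[:,2])<.07)&(T[:,0]>-.08)&(T[:,0]<.06); t=T[s]*1000
    t=t[np.argsort(-t[:,0])]; print(cam,len(t)); print(t[:25].round(0).astype(int).tolist())
w=c["image"][200:360,150:400]; cv2.imwrite("pics/wr6.png",cv2.resize(w,None,fx=3,fy=3))
print(proj(c,p+r.apply([[.017,0,.02],[.017,0,-.02],[0,0,.02],[0,0,-.02]])).round())
E
```

```text
side 50
[[-7, -4, 11], [-18, 8, -24], [-21, 8, 26], [-21, -3, 29], [-23, -7, 31], [-24, 5, 30], [-24, 0, 30], [-25, 2, 27], [-25, 8, -19], [-25, -5, 30], [-25, 7, 28], [-25, 10, -22], [-26, -7, 27], [-26, -9, 31], [-26, -2, 28], [-27, 8, -25], [-28, -4, 26], [-28, -9, 26], [-28, 5, 28], [-29, 7, 25], [-29, 10, 30], [-29, 1, 28], [-31, 3, 27], [-32, 6, 26], [-33, 0, 29]]
scene 4
[[-22, -7, -28], [-23, 2, -26], [-23, 7, -28], [-26, -2, -32]]
wrist 2385
[[60, -22, 44], [60, -22, -32], [57, -23, 44], [51, -22, 44], [48, -23, 44], [44, -22, -65], [42, -22, 44], [42, -22, -64], [41, -23, 44], [31, -23, 46], [-18, 9, -25], [-19, 9, 21], [-19, 6, -22], [-19, 9, 23], [-19, 9, -23], [-19, 9, -24], [-19, 9, -23], [-19, 9, 20], [-19, 9, 19], [-20, 9, 22], [-20, 9, 21], [-20, 9, 23], [-20, 5, -22], [-20, 9, -22], [-20, 9, 19]]
[[313. 241.]
 [251. 241.]
 [316. 250.]
 [249. 250.]]
```

View pics/wr6.png

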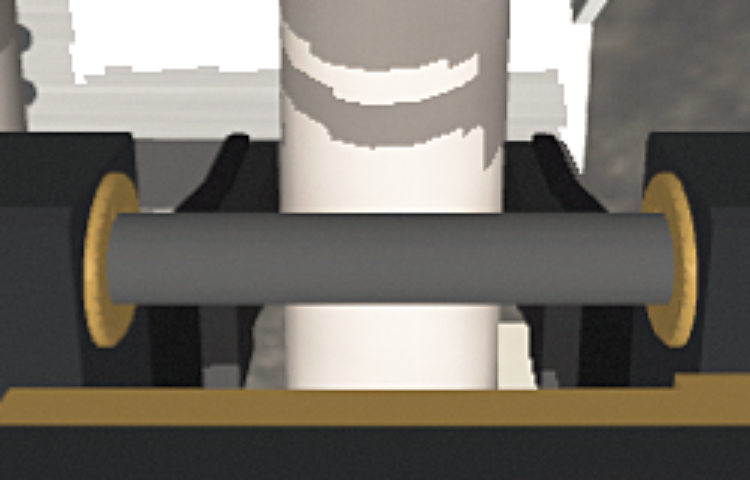

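```bash
python3 - <<'E'
from h import *
p,r=pose()
for cam in ["side","scene","wrist"]:
    c=optics.read_camera(cam); Q=cloud(c).reshape(-1,3); I=c["image"].reshape(-1,3).max(1); T=r.inv().apply(Q-p)*1000
    s=(abs(T[:,1])<40)&(abs(T[:,2])<100)&(T[:,0]>-140)&(T[:,0]<0)&(I<110); t=T[s]
    for a in range(-100,100,10):
        k=t[abs(t[:,2]-a)<5]
        if len(k)>3: print(cam,a,len(k),np.percentile(k[:,0],[5,50,95]).round())
st()
E
```

```text
side -90 9 [-134. -132. -110.]
side -80 42 [-133. -110.  -94.]
side -70 22 [-133. -128. -107.]
side -60 9 [-133. -131. -115.]
side -50 12 [-136. -112. -102.]
side -40 16 [-137. -114. -102.]
side -30 32 [-128. -105.  -78.]
side -20 23 [-130. -105.  -27.]
side -10 16 [-137. -107.  -10.]
side 0 20 [-127.  -58.  -11.]
side 10 50 [-139. -132.  -10.]
side 20 73 [-138. -130. -105.]
side 30 96 [-132. -112.  -25.]
side 40 33 [-134. -116. -106.]
side 50 27 [-133. -117.  -96.]
side 60 10 [-133. -132. -107.]
side 70 42 [-134. -133. -131.]
side 80 79 [-134. -132.  -93.]
side 90 243 [-133. -116.  -93.]
scene -100 29 [-135. -127. -119.]
scene -90 120 [-134. -114.  -92.]
scene -80 52 [-133. -130.  -93.]
scene -70 39 [-135. -130. -126.]
scene -60 29 [-136. -130. -125.]
scene -50 43 [-139. -132. -111.]
scene -40 18 [-134. -113. -104.]
scene -30 17 [-132. -109.  -20.]
scene -20 6 [-136. -122. -105.]
scene -10 4 [-130. -112.  -20.]
scene 20 4 [-114. -110.  -99.]
scene 30 5 [-116. -112. -109.]
scene 40 7 [-124. -114. -111.]
scene 70 8 [-129. -113. -103.]
scene 80 13 [-133. -109.  -92.]
scene 90 7 [-135. -127. -124.]
wrist -80 1994 [-101.  -95.  -90.]
wrist -70 1032 [-108. -106. -103.]
wrist -60 1034 [-127. -107. -104.]
wrist -50 6286 [-136. -114. -102.]
wrist -40 8024 [-139. -122. -103.]
wrist -30 9082 [-139. -114.  -70.]
wrist -20 5695 [-139. -129.  -50.]
wrist -10 4950 [-139. -130. -105.]
wrist 0 4957 [-139. -130. -105.]
wrist 10 4937 [-139. -130. -105.]
wrist 20 7051 [-133. -113.  -43.]
wrist 30 7010 [-132. -114.  -99.]
wrist 40 7148 [-132. -114. -102.]
wrist 50 4748 [-132. -121. -102.]
wrist 60 1054 [-123. -106. -104.]
wrist 70 701 [-107. -106. -103.]
wrist 80 2770 [-106.  -96.  -90.]
t 9.95 p [0.5236 0.2551 0.1131] rot [-90.22  60.    -4.1 ] F [ 1.   -0.02 -0.01] w 0.0405 q [-27.6  -1.  -14.9 122.6  32.7  41.7  22. ]
```

All three cameras agree that the fingertips end about 18 mm *behind* the reported TCP. They should be 17 mm ahead of it. The gripper body also sits about 36 mm further back than stated. So the reported TCP is about 36 mm too far forward along the tool x axis, and the jaws closed above the core. I'll correct for this offset from now on.

```bash
python3 -m pendant '[[87,[0,0,0],[0,0,0]],[87,[0,0,0],[0,0,0]],[87,[0,0,0],[0,0,0]],[87,[0,0,0],[0,0,0]],[87,[0,0,0],[0,0,0]],[87,[0,0,0],[0,0,0]],[87,[0,0,0],[0,0,0]],[87,[0,0,0],[0,0,0]]]'; python3 - <<'E'
from h import *
st()
r=Rt(-4.1,30,1); c=np.array([.530,.2540,.1015]); x=r.apply([1,0,0]); go(c+.036*x,r)
E
```

```text
time_s: 10.62
tool_pos: [0.5236, 0.2551, 0.1132]
tool_rot: [-90.2, 60.0, -4.1]
force: [0.4, 0.2, 0.1]
grip_width: 0.0838
t 10.6167 p [0.5236 0.2551 0.1132] rot [-90.2   59.99  -4.08] F [0.37 0.21 0.1 ] w 0.0838 q [-27.6  -1.  -14.9 122.6  32.7  41.7  22. ]
shift mm [49.4  0.3 -0.7] turn [0.0038 0.0001 0.0002] deg 0.2 rows>= 1.2
```

```bash
python3 -m pendant '[[87,[12,0,0],[0,0,0]],[87,[24,0,-1],[0,0,0]],[87,[37,0,-1],[0,0,0]],[87,[49,0,-1],[0,0,0]],[87,[49,0,-1],[0,0,0]]]'; python3 -m pendant '[[40,[0,0,0],[0,0,0]],[40,[0,0,0],[0,0,0]],[40,[0,0,0],[0,0,0]],[40,[0,0,0],[0,0,0]],[40,[0,0,0],[0,0,0]],[40,[0,0,0],[0,0,0]],[40,[0,0,0],[0,0,0]],[40,[0,0,0],[0,0,0]],[40,[0,0,0],[0,0,0]]]' 45; python3 - <<'E'
from h import *
st()
c=optics.read_camera("wrist"); cv2.imwrite("pics/wr7.png",c["image"]);
E
```

```text
time_s: 11.03
tool_pos: [0.5475, 0.2502, 0.067]
tool_rot: [-90.6, 60.2, -4.5]
force: [-1.4, -0.4, -0.7]
grip_width: 0.0869
time_s: 11.78
tool_pos: [0.548, 0.2539, 0.0713]
tool_rot: [-90.0, 59.9, -3.8]
force: [-0.1, 2.7, 0.1]
grip_width: 0.0474
t 11.7833 p [0.548  0.2539 0.0713] rot [-90.    59.95  -3.8 ] F [-0.11  2.69  0.12] w 0.0474 q [-27.    4.6 -13.8 122.5  38.   36.7  17.9]
```

View pics/wr7.png

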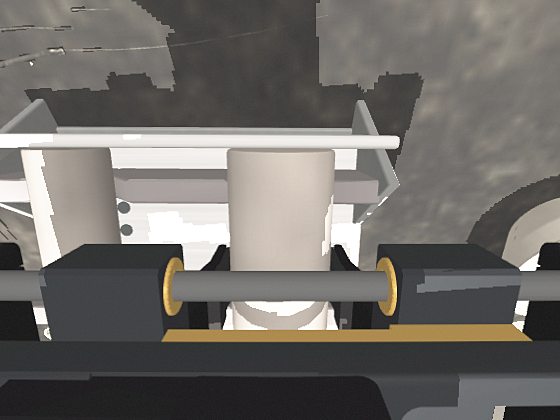

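The fingers are gripping at 47.4 mm, which matches 48 mm. Lifting.

```bash
python3 -m pendant '[[40,[0,0,0],[0,0,0]],[40,[-5,0,0],[0,0,0]],[40,[-15,0,0],[0,0,0]],[40,[-30,0,0],[0,0,0]],[40,[-50,0,0],[0,0,0]],[40,[-70,0,0],[0,0,0]],[40,[-80,0,0],[0,0,0]],[40,[-80,0,0],[0,0,0]]]' 55; python3 - <<'E'
from fit import *
st()
c=optics.read_camera("wrist"); cv2.imwrite("pics/wr8.png",c["image"]); D["wr"]={"Q":cloud(c)}
d=models.masks_of("wrist","thick_core")
for k in d: print(k["confidence"],k["extent"])
np.save("m_t.npy",d[0]["pixels"])
p,r=pose()
q=pts("wr","m_t.npy",3); x,(rad,cap,t)=cyl(q,.024,.12,np.r_[p+r.apply([-.036,0,0]),-.07,.52]); print(len(q),x.round(4),np.degrees(x[3:]),np.median(abs(rad)),np.percentile(t,[0,2,98,100]).round(3),"tool frame mm",(r.inv().apply(x[:3]-p)*1000).round(1))
E
```

```text
time_s: 12.5
tool_pos: [0.5076, 0.2549, 0.141]
tool_rot: [-90.2, 60.0, -4.1]
force: [0.6, 1.5, -4.7]
grip_width: 0.047
t 12.5 p [0.5076 0.2549 0.141 ] rot [-90.2   59.95  -4.12] F [ 0.55  1.51 -4.66] w 0.047 q [-28.   -4.7 -15.5 122.4  29.7  45.   24.3]
0.88 [0.4061, 0.3531, 0.6, 0.7936]
13373 [ 0.4887  0.2546  0.1709 -0.0759  0.5268] [-4.35134928 30.18306346] 0.00033970636229362777 [-0.06  -0.059  0.015  0.022] tool frame mm [-37.3   0.4  -0.8]
```

View pics/wr8.png

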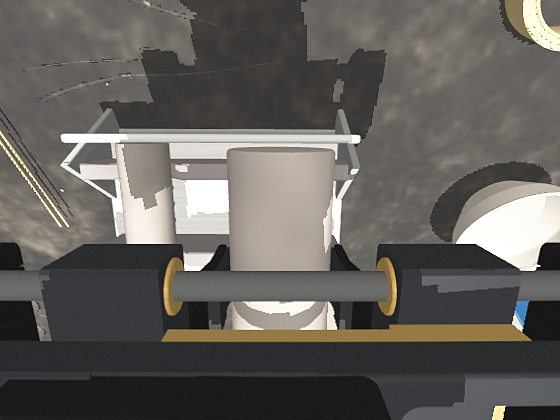

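```bash
cat >> h.py <<'E'
RC=np.array([.5275,-.195]); RY=-13.35
def rk(x,y,z):
    w=R.from_euler("z",RY,degrees=True).apply([x,y,0]); return np.array([RC[0]+w[0],RC[1]+w[1],z])
def goc(core,rt,off=(-.0373,0,-.0008)): go(np.array(core)-rt.apply(off),rt)
E
python3 - <<'E'
from h import *
print(rk(0,.048,.2)); goc(rk(0,.048,.2),Rt(RY,0,1))
E
```

```text
[ 0.53858315 -0.14829707  0.2       ]
shift mm [   9.9  -62.3 -398.5] turn [0.1607 0.0394 0.5215] deg 31.3 rows>= 9.7
```

```bash
python3 -m pendant '[[40,[-20,-3,-15],[0.0,0,0.02]],[40,[-30,-6,-50],[0.02,0.005,0.07]],[40,[-30,-12,-90],[0.035,0.01,0.13]],[40,[-30,-18,-130],[0.05,0.014,0.19]],[40,[-30,-25,-170],[0.07,0.018,0.25]],[40,[-28,-32,-210],[0.09,0.022,0.31]],[40,[-24,-39,-250],[0.105,0.026,0.37]],[40,[-18,-46,-290],[0.12,0.03,0.42]],[40,[-10,-52,-328],[0.135,0.034,0.46]],[40,[0,-57,-364],[0.15,0.037,0.5]]]'; python3 - <<'E'
from h import *
st();goc(rk(0,.048,.2),Rt(RY,0,1))
E
```

```text
time_s: 13.43
tool_pos: [0.5322, -0.1153, 0.1681]
tool_rot: [-89.2, 88.8, -12.0]
force: [1.8, 0.2, -4.8]
grip_width: 0.0473
t 13.4333 p [ 0.5322 -0.1153  0.1681] rot [-89.16  88.85 -11.99] F [ 1.82  0.2  -4.83] w 0.0473 q [ -9.5   5.7  20.2 102.8  -2.1  70.7  88.4]
shift mm [  5.7 -13.5 -29.9] turn [0.0091 0.0004 0.0201] deg 1.3 rows>= 0.8
```

```bash
python3 -m pendant '[[40,[3,-7,-15],[0.009,0,0.01]],[40,[6,-13,-30],[0.009,0,0.02]],[40,[6,-13,-30],[0.009,0,0.02]],[40,[6,-13,-30],[0.009,0,0.02]]]'; python3 - <<'E'
from fit import *
st()
c=optics.read_camera("wrist"); cv2.imwrite("pics/wr9.png",c["image"]); Q=cloud(c); D["wr"]={"Q":Q}; np.savez("wr9.npz",Q=Q)
d=models.masks_of("wrist","thick_core")
for k in d: print(k["confidence"],k["extent"])
np.save("m_t.npy",d[0]["pixels"])
p,r=pose()
q=pts("wr","m_t.npy",3); x,(rad,cap,t)=cyl(q,.024,.12,np.r_[p+r.apply([-.036,0,0]),np.radians(RY),0]); print(len(q),x[:3].round(4),np.degrees(x[3:]),np.median(abs(rad)),np.percentile(t,[0,2,98,100]).round(3),"tool frame mm",(r.inv().apply(x[:3]-p)*1000).round(1))
w=x[:2]-RC; a=np.radians(RY); print("rack frame",w[0]*np.cos(a)+w[1]*np.sin(a),-w[0]*np.sin(a)+w[1]*np.cos(a))
E
python3 rack.py wr9.npz
```

```text
time_s: 13.77
tool_pos: [0.5376, -0.1455, 0.1612]
tool_rot: [66.1, 89.9, 142.7]
force: [-0.2, 0.9, -5.2]
grip_width: 0.047
t 13.7667 p [ 0.5376 -0.1455  0.1612] rot [ 66.05  89.94 142.67] F [-0.24  0.92 -5.17] w 0.047 q [ -7.2   8.6  21.7 100.6  -3.4  71.4  92. ]
0.91 [0.4046, 0.349, 0.6027, 0.7919]
13414 [ 0.5359 -0.1467  0.1966] [-13.8374071    0.07691242] 0.0003283046557425347 [-0.06  -0.059  0.015  0.022] tool frame mm [-34.4   1.3  -4.2]
rack frame -0.002979999420429735 0.04898491127547784
wr9.npz 29762 [ 0.5275 -0.1958] -14.13 89.401 bench z 0.0004
```

View pics/wr9.png

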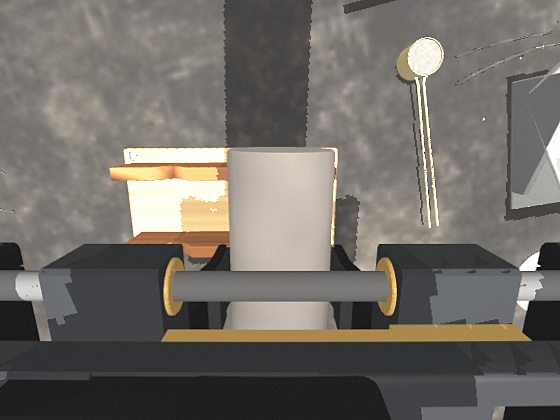

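```bash
python3 -m pendant '[[40,[15,-1,0],[0,0,0]],[40,[35,-2,-1],[0,0,0]],[40,[55,-3,-1],[0,0,0]],[40,[72,-3,-1],[0,0,0]],[40,[86,-3,-1],[0,0,0]],[40,[98,-3,-1],[0,0,0]],[40,[107,-3,-1],[0,0,0]],[40,[112,-3,-1],[0,0,0]],[40,[112,-3,-1],[0,0,0]]]'; python3 - <<'E'
from fit import *
st()
c=optics.read_camera("wrist"); cv2.imwrite("pics/wr10.png",c["image"]); Q=cloud(c); D["wr"]={"Q":Q}; np.savez("wr10.npz",Q=Q)
d=models.masks_of("wrist","thick_core")
np.save("m_t.npy",d[0]["pixels"])
p,r=pose()
q=pts("wr","m_t.npy",3); x,(rad,cap,t)=cyl(q,.024,.12,np.r_[p+r.apply([-.036,0,0]),np.radians(RY),0]); print(len(q),x[:3].round(4),np.degrees(x[3:]),np.median(abs(rad)),np.percentile(t,[0,2,98,100]).round(3),"tool frame mm",(r.inv().apply(x[:3]-p)*1000).round(1))
w=x[:2]-RC; a=np.radians(RY); print("rack frame",w[0]*np.cos(a)+w[1]*np.sin(a),-w[0]*np.sin(a)+w[1]*np.cos(a))
E
python3 rack.py wr10.npz
```

```text
time_s: 14.62
tool_pos: [0.5412, -0.1442, 0.0505]
tool_rot: [-18.4, 89.8, 58.5]
force: [-0.6, 0.6, -5.0]
grip_width: 0.0473
t 14.6167 p [ 0.5412 -0.1442  0.0505] rot [-18.36  89.82  58.5 ] F [-0.56  0.58 -5.01] w 0.0473 q [ -6.1  15.2  21.  106.9  -6.5  59.   94.5]
13387 [ 0.5394 -0.1454  0.0859] [-13.57564478   0.20166227] 0.0003357318359565112 [-0.06  -0.059  0.015  0.021] tool frame mm [-34.    2.6  -1.2]
rack frame 0.00010641494203134615 0.05100229860424357
wr10.npz 59059 [ 0.527  -0.1946] -13.4 497.828 bench z 0.0004
```

View pics/wr10.png

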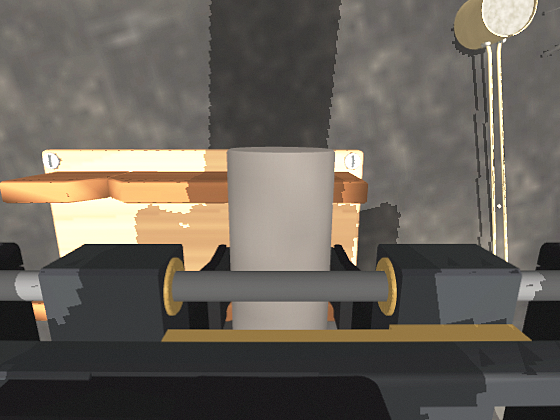

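```bash
python3 -m pendant '[[40,[3,0,-1],[0,0,0]],[40,[6,0,-2.5],[0,0,0]],[40,[9,0,-2.5],[0,0,0]],[40,[12,0,-2.5],[0,0,0]],[40,[13,0,-2.5],[0,0,0]],[40,[13,0,-2.5],[0,0,0]]]'; python3 -m pendant '[[40,[1,0,0],[0,0,0]],[40,[2,0,0],[0,0,0]],[40,[2,0,0],[0,0,0]]]'; cat > chk.py <<'E'
from fit import *
import sys
n=sys.argv[1]; rr,L=(.024,.12) if n=="thick" else (.018,.11)
st(); a=np.radians(RY)
for cam in sys.argv[2:]:
    c=optics.read_camera(cam); Q=cloud(c); D[cam]={"Q":Q}; cv2.imwrite(f"pics/{cam}_l.png",c["image"])
    d=models.masks_of(cam,n+"_core")
    p,r=pose()
    for k in d[:3]:
        np.save("m_t.npy",k["pixels"]); q=pts(cam,"m_t.npy",3 if cam=="wrist" else 1)
        if len(q)<30: continue
        m=np.median(q,0)
        x,(rad,cap,t)=cyl(q,rr,L,np.r_[m-[0,0,.01],a,0]); w=x[:2]-RC
        print(cam,round(k["confidence"],2),len(q),x[:3].round(4),np.degrees(x[3:]).round(1),np.median(abs(rad)).round(4),np.percentile(t,[0,2,98,100]).round(3),"tool mm",(r.inv().apply(x[:3]-p)*1000).round(1),"rack",(1000*(w[0]*np.cos(a)+w[1]*np.sin(a))).round(1),(1000*(-w[0]*np.sin(a)+w[1]*np.cos(a))).round(1))
E
python3 chk.py thick wrist
```

```text
time_s: 15.22
tool_pos: [0.5409, -0.147, 0.038]
tool_rot: [-30.6, 89.8, 46.3]
force: [0.2, -0.2, -4.7]
grip_width: 0.047
time_s: 15.47
tool_pos: [0.5413, -0.1471, 0.0363]
tool_rot: [-39.3, 89.8, 37.5]
force: [-0.5, 0.4, -5.3]
grip_width: 0.0467
t 15.4667 p [ 0.5413 -0.1471  0.0363] rot [-39.28  89.77  37.54] F [-0.5   0.37 -5.3 ] w 0.0467 q [ -5.7  16.2  21.  107.5  -7.1  57.3  95.1]
wrist 0.61 13369 [ 0.5362 -0.1475  0.0717] [-13.7   0.3] 0.0003 [-0.057 -0.056  0.018  0.025] tool mm [-35.3   4.8  -1.5] rack -2.5 48.2
```

```bash
python3 -m pendant '[[40,[1,0,0],[0,0,0]],[40,[1.5,0,0],[0,0,0]],[40,[1.5,0,0],[0,0,0]]]'; python3 -m pendant '[[40,[0.5,0,0],[0,0,0]],[40,[1,0,0],[0,0,0]],[40,[1,0,0],[0,0,0]]]'
```

```text
time_s: 15.82
tool_pos: [0.5415, -0.1475, 0.0352]
tool_rot: [-47.8, 89.8, 29.0]
force: [-0.1, -0.0, -2.7]
grip_width: 0.0469
time_s: 16.07
tool_pos: [0.5416, -0.1476, 0.0349]
tool_rot: [-48.7, 89.7, 28.1]
force: [-2.6, -0.4, 4.4]
grip_width: 0.0467
```

```bash
python3 -m pendant '[[50,[0,0,0],[0,0,0]],[56,[0,0,0],[0,0,0]],[65,[0,0,0],[0,0,0]],[75,[0,0,0],[0,0,0]],[80,[0,0,0],[0,0,0]],[80,[0,0,0],[0,0,0]]]'; python3 -m pendant '[[80,[-12,0,0],[0,0,0]],[80,[-30,0,0],[0,0,0]],[80,[-60,0,0],[0,0,0]],[80,[-100,0,0],[0,0,0]],[80,[-135,0,0],[0,0,0]],[80,[-135,0,0],[0,0,0]]]';python3 chk.py thick wrist side
```

```text
time_s: 16.57
tool_pos: [0.5414, -0.147, 0.0338]
tool_rot: [-40.0, 89.8, 36.8]
force: [-0.1, 0.0, -0.0]
grip_width: 0.0743
time_s: 17.07
tool_pos: [0.5455, -0.1489, 0.1779]
tool_rot: [-74.7, 89.0, 2.1]
force: [1.1, -0.4, 0.3]
grip_width: 0.08
t 17.0667 p [ 0.5455 -0.1489  0.1779] rot [-74.65  89.02   2.14] F [ 1.06 -0.44  0.28] w 0.08 q [-7.1  8.2 21.9 99.1 -3.5 72.3 92.4]
wrist 0.79 5825 [ 0.5349 -0.1481  0.0702] [-13.3   0. ] 0.0004 [-0.054 -0.051  0.057  0.06 ] tool mm [101.3   7.8  -2.3] rack -3.7 47.4
side 0.88 1102 [0.3724 0.7313 0.024 ] [-1.   0.4] 0.0008 [-0.061 -0.059  0.054  0.061] tool mm [146.6 363.9 816.6] rack -364.8 865.5
side 0.75 245 [ 0.5357 -0.1474  0.0716] [-11.3  -2.2] 0.002 [-0.06  -0.057  0.052  0.059] tool mm [96.8  4.5 -1.6] rack -3.0 48.2
```

View pics/wrist_l.png

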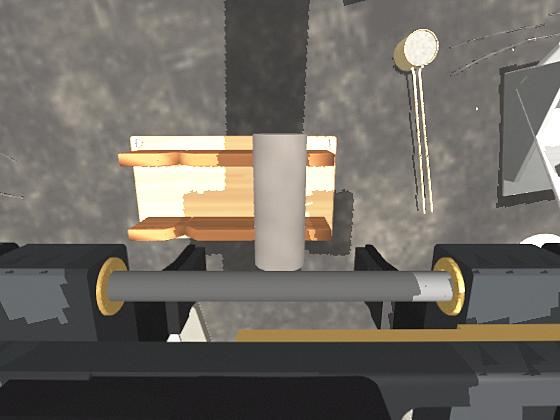

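The thick core is seated at z 0.0702, rack x -3.7 mm and y 47.4 mm, lying across both boards in the picture. Next, the thin core.

```bash
python3 - <<'E'
from h import *
r=Rt(-4.2,30,1); c=np.array([.5235,.1545,.092]); x=r.apply([1,0,0]); go(c-.05*x,r)
E
```

```text
shift mm [ 33.9 109.8 285.9] turn [-0.1538 -0.038  -0.5208] deg 31.2 rows>= 7.4
```

```bash
python3 -m pendant '[[87,[-10,12,32],[-0.015,-0.004,-0.05]],[87,[-15,25,65],[-0.03,-0.008,-0.11]],[87,[-15,37,98],[-0.05,-0.012,-0.17]],[87,[-15,50,131],[-0.07,-0.016,-0.23]],[87,[-12,62,164],[-0.085,-0.02,-0.29]],[87,[-7,75,197],[-0.1,-0.025,-0.35]],[87,[0,88,230],[-0.12,-0.03,-0.41]],[87,[10,100,260],[-0.14,-0.034,-0.47]],[87,[22,108,286],[-0.154,-0.038,-0.52]],[87,[22,110,286],[-0.154,-0.038,-0.52]]]'; python3 -m pendant '[[87,[0,0,0],[0,0,0]],[87,[0,0,0],[0,0,0]]]'; python3 chk.py thin wrist
python3 - <<'E'
from h import *
r=Rt(-4.2,30,1); c=np.array([.5235,.1545,.092]); x=r.apply([1,0,0]); go(c-.03*x,r)
E
```

```text
time_s: 18.1
tool_pos: [0.494, 0.1606, 0.1422]
tool_rot: [-90.5, 60.2, -4.0]
force: [-1.2, -0.2, -0.1]
grip_width: 0.0873
time_s: 18.27
tool_pos: [0.4985, 0.1551, 0.1464]
tool_rot: [-90.2, 60.1, -4.4]
force: [-0.0, 0.1, 0.0]
grip_width: 0.0869
t 18.2667 p [0.4985 0.1551 0.1464] rot [-90.2   60.11  -4.41] F [-0.02  0.12  0.02] w 0.0869 q [-22.3 -13.8  -9.8 129.3  22.7  42.   39.5]
wrist 0.88 5091 [0.5088 0.1547 0.084 ] [-4.3 30. ] 0.0004 [-0.038 -0.037  0.05   0.054] tool mm [59.6 23.8  0.7] rack -98.9 335.9
shift mm [30.   7.1  1.6] turn [-0.0023 -0.0014 -0.0003] deg 0.2 rows>= 0.7
```

View pics/wrist_l.png

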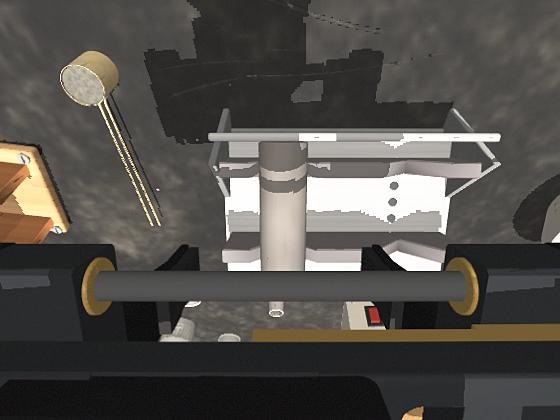

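```bash
python3 -m pendant '[[87,[10,5,1],[0,0,0]],[87,[25,7,1],[0,0,0]],[87,[42,7,1],[0,0,0]],[87,[60,7,1],[0,0,0]],[87,[78,7,1],[0,0,0]],[87,[95,7,1],[0,0,0]],[87,[95,7,1],[0,0,0]],[87,[95,7,1],[0,0,0]]]'; python3 - <<'E'
from h import *
st()
r=Rt(-4.2,30,1); c=np.array([.5230,.1545,.092]); x=r.apply([1,0,0]); go(c+.036*x,r)
E
```

```text
time_s: 19.03
tool_pos: [0.54, 0.1528, 0.0603]
tool_rot: [-90.2, 60.1, -4.4]
force: [0.6, -0.4, 1.0]
grip_width: 0.087
t 19.0333 p [0.54   0.1528 0.0603] rot [-90.16  60.13  -4.45] F [ 0.62 -0.43  0.97] w 0.087 q [-19.4  -1.6 -10.2 130.3  33.2  30.1  30.2]
shift mm [ 0.  -1.1  0.5] turn [-0.0009 -0.0021 -0.0023] deg 0.2 rows>= 0.0
```

```bash
python3 -m pendant '[[28,[0,0,0],[0,0,0]],[28,[0,0,0],[0,0,0]],[28,[0,0,0],[0,0,0]],[28,[0,0,0],[0,0,0]],[28,[0,0,0],[0,0,0]],[28,[0,0,0],[0,0,0]],[28,[0,0,0],[0,0,0]],[28,[0,0,0],[0,0,0]],[28,[0,0,0],[0,0,0]],[28,[0,0,0],[0,0,0]]]' 45; python3 -m pendant '[[28,[0,0,0],[0,0,0]],[28,[-3,0,0],[0,0,0]],[28,[-10,0,0],[0,0,0]],[28,[-25,0,0],[0,0,0]],[28,[-45,0,0],[0,0,0]],[28,[-70,0,0],[0,0,0]],[28,[-90,0,0],[0,0,0]],[28,[-90,0,0],[0,0,0]],[28,[-90,0,0],[0,0,0]]]'; python3 chk.py thin wrist side
```

```text
time_s: 19.87
tool_pos: [0.5404, 0.1542, 0.0618]
tool_rot: [-90.0, 60.0, -4.2]
force: [-1.4, -0.2, 0.1]
grip_width: 0.0347
time_s: 20.62
tool_pos: [0.4954, 0.1577, 0.1405]
tool_rot: [-89.9, 59.9, -4.1]
force: [0.4, 0.5, -2.5]
grip_width: 0.0348
t 20.6167 p [0.4954 0.1577 0.1405] rot [-89.92  59.89  -4.11] F [ 0.45  0.47 -2.49] w 0.0348 q [-21.9 -13.8 -10.8 130.1  23.2  41.2  38.4]
wrist 0.78 8908 [0.4488 0.1595 0.1539] [-4.2 30.3] 0.0003 [-0.022 -0.022  0.051  0.055] tool mm [-36.5  32.2  -0.6] rack -158.4 326.8
side 0.72 120 [0.4506 0.1591 0.1491] [-13.4   0. ] 0.0035 [-0.032 -0.029  0.061  0.064] tool mm [-31.8  32.8  -0.7] rack -156.6 326.8
```

View pics/wrist_l.png

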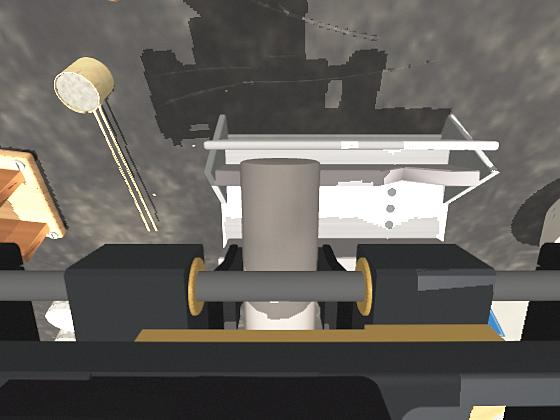

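Thin core gripped at 34.8 mm with 2.5 N of weight. Its low end is visible, so the grasp is at mid-length to within 1 mm.

```bash
python3 - <<'E'
from h import *
r=Rt(RY,0,1); goc(rk(0,-.048,.2),r,(-.0365,-.0008,-.0006))
E
```

```text
shift mm [   3.3  -56.  -394.9] turn [0.1559 0.0398 0.5202] deg 31.2 rows>= 9.6
```

```bash
python3 -m pendant '[[28,[-20,-3,-15],[0.0,0,0.02]],[28,[-30,-6,-50],[0.02,0.005,0.07]],[28,[-30,-12,-90],[0.035,0.01,0.13]],[28,[-30,-18,-130],[0.05,0.014,0.19]],[28,[-30,-24,-170],[0.07,0.018,0.25]],[28,[-30,-30,-210],[0.09,0.022,0.31]],[28,[-27,-36,-250],[0.105,0.026,0.37]],[28,[-22,-42,-290],[0.12,0.03,0.42]],[28,[-15,-48,-328],[0.135,0.034,0.46]],[28,[-6,-52,-364],[0.15,0.038,0.5]]]'; python3 - <<'E'
from h import *
st();r=Rt(RY,0,1); goc(rk(0,-.048,.2),r,(-.0365,-.0008,-.0006))
E
```

```text
time_s: 21.65
tool_pos: [0.5112, -0.212, 0.1704]
tool_rot: [-85.0, 88.8, -8.0]
force: [0.6, -0.0, -1.5]
grip_width: 0.035
t 21.65 p [ 0.5112 -0.212   0.1704] rot [-84.98  88.79  -8.05] F [ 0.55 -0.02 -1.53] w 0.035 q [ -0.8   6.8  22.5 101.6  -3.   71.   99.4]
shift mm [  7.1 -10.9 -27.1] turn [0.0048 0.0019 0.0211] deg 1.2 rows>= 0.7
```

```bash
sed -i 's/np.r_\[m-\[0,0,.01\],a,0\]/np.r_[(p+r.apply([-.0365,0,0])) if len(sys.argv)>2 and "wrist"==cam and k["pixels"].sum()>7500 else m-[0,0,.01],a,0]/' chk.py
python3 -m pendant '[[28,[3,-6,-14],[0.005,0.001,0.01]],[28,[7,-11,-27],[0.005,0.002,0.021]],[28,[7,-11,-27],[0.005,0.002,0.021]],[28,[7,-11,-27],[0.005,0.002,0.021]],[28,[7,-11,-27],[0.005,0.002,0.021]]]'; python3 chk.py thin wrist
```

```text
time_s: 22.07
tool_pos: [0.5154, -0.2365, 0.1632]
tool_rot: [-1.3, 89.9, 75.4]
force: [-1.0, 0.3, -2.0]
grip_width: 0.0352
t 22.0667 p [ 0.5154 -0.2365  0.1632] rot [-1.35 89.89 75.43] F [-0.98  0.33 -2.03] w 0.0352 q [  1.1   9.9  23.5  99.2  -4.3  71.8 102.4]
wrist 0.57 8985 [ 0.5139 -0.2378  0.1983] [-13.3   0.2] 0.0003 [-0.055 -0.055  0.018  0.023] tool mm [-34.2   1.4  -2. ] rack -3.4 -44.8
```

View pics/wrist_l.png

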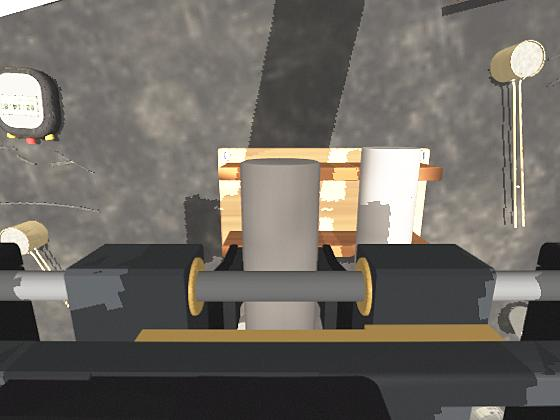

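```bash
python3 -m pendant '[[28,[15,-1,-1],[0,0,0]],[28,[35,-2,-2],[0,0,0]],[28,[55,-3,-3],[0,0,0]],[28,[72,-3,-3],[0,0,0]],[28,[86,-3,-3],[0,0,0]],[28,[98,-3,-3],[0,0,0]],[28,[107,-3,-3],[0,0,0]],[28,[113,-3,-3],[0,0,0]],[28,[113,-3,-3],[0,0,0]],[28,[113,-3,-3],[0,0,0]]]'; python3 chk.py thin wrist
```

```text
time_s: 23.0
tool_pos: [0.5184, -0.2409, 0.0515]
tool_rot: [-52.6, 89.8, 24.1]
force: [-0.2, 0.2, -1.7]
grip_width: 0.0349
t 23.0 p [ 0.5184 -0.2409  0.0515] rot [-52.64  89.84  24.12] F [-0.23  0.22 -1.74] w 0.0349 q [  2.5  16.6  22.9 105.3  -7.6  59.5 105.2]
wrist 0.86 8905 [ 0.5167 -0.2421  0.0866] [-13.3   0.4] 0.0003 [-0.055 -0.055  0.018  0.023] tool mm [-34.5   1.7  -1.3] rack 0.4 -48.3
```

View pics/wrist_l.png

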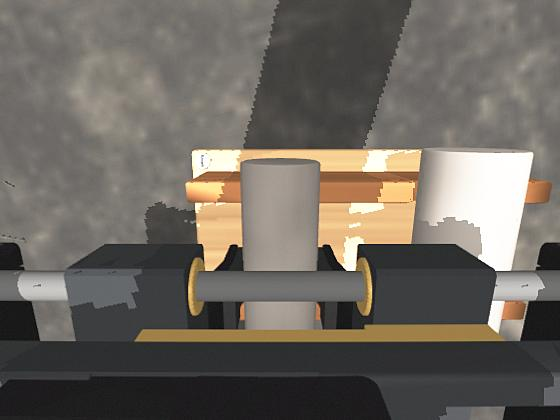

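```bash
python3 -m pendant '[[28,[3,0,0],[0,0,0]],[28,[6,0,0],[0,0,0]],[28,[9,0,0],[0,0,0]],[28,[12,0,0],[0,0,0]],[28,[12.5,0,0],[0,0,0]],[28,[12.5,0,0],[0,0,0]]]'; python3 -m pendant '[[28,[1,0,0],[0,0,0]],[28,[1.5,0,0],[0,0,0]],[28,[1.5,0,0],[0,0,0]]]';python3 -m pendant '[[28,[0.5,0,0],[0,0,0]],[28,[1,0,0],[0,0,0]],[28,[1,0,0],[0,0,0]]]'; python3 chk.py thin wrist
```

```text
time_s: 23.6
tool_pos: [0.5178, -0.2408, 0.0382]
tool_rot: [-28.0, 89.9, 48.7]
force: [-0.6, -0.2, -2.1]
grip_width: 0.035
time_s: 23.85
tool_pos: [0.5182, -0.241, 0.0377]
tool_rot: [-45.8, 89.8, 30.9]
force: [-2.3, 1.0, 2.3]
grip_width: 0.0349
time_s: 24.1
tool_pos: [0.5184, -0.241, 0.0376]
tool_rot: [-44.0, 89.8, 32.7]
force: [-3.6, 1.7, 9.3]
grip_width: 0.0351
t 24.1 p [ 0.5184 -0.241   0.0376] rot [-44.02  89.82  32.72] F [-3.58  1.7   9.3 ] w 0.0351 q [  2.7  17.6  22.8 105.9  -8.1  58.  105.6]
wrist 0.68 9053 [ 0.5166 -0.2422  0.0728] [-13.3   0.2] 0.0003 [-0.055 -0.055  0.018  0.023] tool mm [-35.2   1.3  -1.5] rack 0.3 -48.4
```

Contact, with z at 0.0728, which is the seated height. Releasing.

```bash
python3 -m pendant '[[38,[0,0,0],[0,0,0]],[44,[0,0,0],[0,0,0]],[52,[0,0,0],[0,0,0]],[60,[0,0,0],[0,0,0]],[64,[0,0,0],[0,0,0]],[64,[0,0,0],[0,0,0]],[64,[0,0,0],[0,0,0]]]'; python3 -m pendant '[[64,[-12,0,0],[0,0,0]],[64,[-30,0,0],[0,0,0]],[64,[-60,0,0],[0,0,0]],[64,[-100,0,0],[0,0,0]],[64,[-140,0,0],[0,0,0]],[64,[-160,0,0],[0,0,0]],[64,[-160,0,0],[0,0,0]],[64,[-160,0,0],[0,0,0]]]';python3 chk.py thin wrist; python3 chk.py thick wrist side;  python3 rack.py 2>/dev/null
```

```text
time_s: 24.78
tool_pos: [0.5181, -0.241, 0.036]
tool_rot: [-44.2, 89.9, 32.5]
force: [0.1, -0.7, -0.0]
grip_width: 0.0621
time_s: 25.45
tool_pos: [0.5187, -0.2416, 0.1984]
tool_rot: [-73.7, 89.7, 3.1]
force: [0.2, -0.6, -0.1]
grip_width: 0.0641
t 25.45 p [ 0.5187 -0.2416  0.1984] rot [-73.66  89.67   3.08] F [ 0.17 -0.58 -0.05] w 0.0641 q [  1.    9.   23.9  96.1  -3.9  75.4 102.4]
wrist 0.8 3328 [ 0.5119 -0.2413  0.0728] [-13.3   0. ] 0.0004 [-0.049 -0.046  0.052  0.055] tool mm [122.5   5.   -2. ] rack -4.5 -48.7
wrist 0.61 7382 [ 0.518  -0.227   0.0333] [76.7  0.1] 0.0153 [-0.071 -0.068  0.132  0.136] tool mm [162.1   2.3  13.3] rack -1.8 -33.3
t 25.55 p [ 0.5171 -0.2408  0.1953] rot [-2.8  89.89 73.95] F [-0.03  0.62 -1.16] w 0.0643 q [  1.    9.1  23.9  96.3  -3.9  75.4 102.4]
wrist 0.84 4969 [ 0.5344 -0.1478  0.0702] [-13.4   0.1] 0.0004 [-0.052 -0.051  0.054  0.06 ] tool mm [124.5   4.   94.1] rack -4.2 47.5
side 0.94 1192 [0.371  0.7313 0.0239] [-1.2  0.3] 0.0008 [-0.059 -0.058  0.057  0.061] tool mm [172.7 364.9 912.4] rack -366.2 865.2
side 0.87 207 [ 0.5359 -0.148   0.0715] [-12.   -1.1] 0.002 [-0.06  -0.058  0.053  0.057] tool mm [123.4   2.8  94.5] rack -2.7 47.7
```

View pics/wrist_l.png

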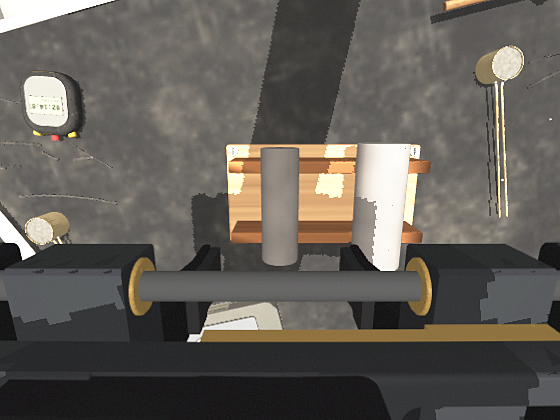

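Both cores sit level across both boards: thin at columns 262–299, thick at 355–408. I'll do one check of the bystanders and then hand in.

```bash
python3 - <<'E'
from h import *
for cam,ns in [("side",["soundness_mould_1","tapping_mallet","tape_roll","mixing_bowl"]),("scene",["mixing_bowl","tape_roll","soundness_mould_1"])]:
    c=optics.read_camera(cam); Q=cloud(c)
    for n in ns:
        for d in models.masks_of(cam,n)[:2]:
            print(cam,n,round(d["confidence"],2),np.nanmedian(Q[d["pixels"]],0).round(3))
st(); env.sign_off()
E
```

```text
side tapping_mallet 0.51 [0.369 0.077 0.031]
side tape_roll 0.77 [0.394 0.466 0.018]
side mixing_bowl 0.9 [0.623 0.473 0.036]
scene tape_roll 0.53 [0.399 0.456 0.018]
scene soundness_mould_1 0.72 [ 0.488 -0.518  0.027]
t 26.2 p [ 0.5178 -0.2411  0.1961] rot [-45.58  89.86  31.16] F [-0.24  0.21 -0.41] w 0.0641 q [  1.    9.1  23.9  96.2  -3.9  75.4 102.4]
the job is handed in; nothing more can be done
```

Both cores are out of the stand and seated in the rack, and I handed the job in at 26.2 s of the 54 s allowed. The hand-in gives no verdict.

| Core | Notch pair | Along rack (limit ±15 mm) | Off notch line (limit 5 mm) | Axis height (seated value) | Axis vs rack | Tilt |
|---|---|---|---|---|---|---|
| Thick | wide | about -4 mm | about 0.5 mm | 70.2 mm (70) | within 0.1° | about 0.1° |
| Thin | narrow | about -4.5 mm | about 0.7 mm | 72.8 mm (72.5) | within 0.1° | about 0° |

These are wrist-camera fits after release. The side camera saw the thick core at 71.5 mm with a noisier axis angle, still inside the limits.

- **First grasp missed:** the reported tool point turned out to be about 36 mm ahead of the real fingers. All three cameras showed this, so the first close went shut above the thick core without moving it. I corrected for the offset from then on.
- **Half-turn of the gripper:** joint 7 was within a degree of its limit on the first approach, so I backed off and used the equivalent grasp turned 180°.
- **Gentle set-down:** I lowered each core in steps of a few mm or less until the force reading showed contact. The highest contact force at those checks was about 10 N.
- **Other things on the bench:** the mallet, tape roll and bowl measured where they started to within a few mm (the tape roll's scene reading differed by 16 mm, its side reading by 8 mm). In the final check the networks missed the mould between the stand and the rack. The mould found there, the one at the right, read the same as at the start. I did not re-measure the stopwatch. In the last wrist picture the middle mould and the stopwatch looked undisturbed.

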